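# Clamp a round rod in the V-block fixture

## Robot

A 6-joint arm with a two-finger parallel gripper is mounted at the origin on a cart in front of the work surface, level with it; the furniture and walls round the work are solid. World frame = base frame: x ahead of the robot, y to its left, z up, the work surface at z = 0. Lengths are in m, angles in degrees, forces in N, time in s.
With the tool pointing down it reaches from about 0.4 to 0.825 m from the base axis. Payload 7 kg.
Tool frame: the origin (TCP) lies at the centre of the arm's flange, where the gripper is bolted on; the fingertips stand 178 mm ahead of it and the grasp point (between the pads) lies 159 mm ahead of it; x points along the fingers, y is the direction in which the jaws open and shut, and the axes are right-handed (so a half turn about x gives the same grasp; the last joint's range is limited). The gripper opens to 88 mm and grips with 3 to 60 N. Pads are 19 mm wide; open, the fingers measure 130 mm over their backs; the gripper's body (78 mm by 193 mm) begins 47 mm behind the grasp point.
Start: joints at [-53.05, 20.546, 0.682, 0, -70.136, -16.507], TCP at [0.236, -0.632, 0.405] pointing down, gripper open.
Joint ranges: [-176.03, 176.03], [-82.01, 121.73], [-58.28, 71.71], [-173.87, 95.51], [-174.79, -0.11], [-173.66, 173.66]. Speed limits (degrees/s): [136.94, 136.94, 172.46, 180, 180, 180].

## Interface

Orientations are given as [roll, pitch, yaw] about the fixed x, y, z axes, in that order (R = Rz(yaw) Ry(pitch) Rx(roll)).
In Python, from plant import ctrl gives the robot as it stands. The module is installed in compiled form; this text tells all that it offers.
- The arm moves only by the shell command python3 -m inch 'ROWS'. ROWS is JSON, one flat list of numbers, 7 for each row, row after row: the shift along the tool's x, y, z in m, then the turn, a rotation vector about the tool's x, y, z in degrees, then the finger opening in m, from 0 to 0.0876. In form: [dx, dy, dz, rx, ry, rz, hand, dx, dy, dz, rx, ry, rz, hand, ...]. A call has 1 to 20 rows; each row shifts and turns the pose as measured when the row begins, along the tool's axes as they then stand; what a row does not reach is not made up. A row lasts 1/8 s, in which the tool goes at most 62.5 mm and 10.7 degrees, less where a joint would pass 70% of its speed; a pose out of reach is approached as far as the arm can. A call with a gripper value outside its range is refused whole. The fingers move at their own pace and stop on an object; the grip force is fixed at half the most. Time passes only in rows, so rows that do not move let the fingers close. It gives the time, the measured TCP pose, the force and the opening at its end, in the units of the state.
- ctrl.get_obs(): the state, without advancing time (a new reading comes with each control period).
- ctrl.snapshot(name): name is "scene" or "top"; returns a dict with "color" (400x640x3 uint8, red, green, blue), "depth" (400x640 float32, m along the optical axis (not along the pixel's ray), 0 where there is no reading), "K" (3x3 intrinsics, pixels), "position" and "attitude" of the camera in the world. Camera axes: x right, y up, looking along -z (the intrinsics and any distortion apply to the point x, -y, -z); pixel columns grow to the right and rows downward; lengths in m; the calibration is good to about 2 mm. A picture is of the moment at which its call begins.
- ctrl.close_job(): hands the job in, once; it reports no verdict.
The state is a dict: "clock": time; "joint_pos": joint angles; "qvel": joint speeds; "tau": joint torques, N m; "tool_pos": TCP position; "orientation": TCP orientation; "force": force on the tool from outside, world axes, zero at the start; "moment": the same for the moment, N m; "opening": finger opening in m.
Only numpy, scipy, OpenCV 4.12 (cv2) and the standard library are available. Lean on these libraries where they do the work, as an engineer would, in place of code of your own. Each camera call takes 0.05 s, during which the arm holds its last target.

## Task

Take the thick round aluminium rod from its black rest and lay it in the groove of both V-blocks, a little short of the end stop. Then gently slide it along the groove until it butts firmly against the stop, and swing the strap over and press it down so that it stays clamped tight on the rod. Use light forces throughout, let go of everything and leave the other things on the bench alone.

Things in the scene. Friction and masses are not known exactly. Their poses are not given: they have to be found in the camera images.
- rod_center (a point): Centre of the loose round aluminium rod: diameter 32, length 170 mm, about 0.4 kg, flat ends, both alike; x along the rod. Starts level in a black rest, axis 35 mm above the bench. The rest's saddles (24 mm high) hold it 52 to 72 mm either side of the middle; between them only a 4.5 mm plate lies below it, so grasp it there across its axis from above.
- fixture: V-block fixture, fixed. Origin on the bench midway between the V-blocks, x along the groove, y left, z up. Base plate 12 mm thick, x -138 to +98, y +-55 mm. Two steel V-blocks, each 30 mm long, centred at x = -62 and +62, 60 mm wide, tops at z = 40, 94 mm free between them for fingers. 90 degree grooves at y = 0. Lay the rod in slowly (under 0.3 m/s): no dropping.
- groove_mid (a point): Point of the fixture at x = 0, y = 0, z = 42.6 mm of its frame: the height of a seated rod's axis. A rod laid with its centre 8 to 15 mm to the +x side of this point clears the stop by 11 to 38 mm. Beyond the +x end of the rod all is free: closed fingers can push that end face towards -x. Sliding the seated rod takes some 2 to 8 N.
- stop_range (a point): Middle (x = -98 mm of the fixture) of the range of the end stop, a steel block with a round 18 mm button on the rod's axis, facing +x. Its face stands up to 10 mm to either side of this point; where is not reported: feel or see it. Butt the rod with more than 3 N on the stop (beyond the sliding force) for 0.3 s; more than 35 N on it spoils its setting.
- strap_hinge (a point): Middle of the strap's hinge pin, at x = -62, y = +42, z = 66 mm of the fixture; the pin lies along the fixture's x. The two ears beside it are 37 mm apart outside and reach to z = 75 mm.
- strap_press (a point): Where to push and press: top face of the black grip of the steel strap, 80 mm from the pin. Strap 22 mm wide, 10 thick (grip 24 by 30 by 13), reaching 95 mm from the pin; a rubber pad under it, 42 mm from the pin, lands on top of the rod. The pad must press on the rod with more than 5 N for 0.3 s, never more than 60 N: 8 to 11 N straight down on the grip is right.
- strap_part (a joint): Angle of the strap in rad: 0 = level over the rod, pad just on a seated rod, free end on the fixture's -y side; pi/2 = upright; starts open, leaning out to +y, at 1.8 to 2.15. The hinge is stiff (0.35 N m friction, about 4.5 N at the grip): the strap stays where it is left, and after a press of 8 N or more keeps its grip on the rod when let go.
- end_cap: Bystander: square white end cap, 56x56x18 mm, flat on the bench; origin at its underside.
- tape_roll: Bystander: black roll of tape, diameter 58 mm, 19 mm high; origin at its underside.
- thin_rod: Bystander: thin chromed piston rod with a threaded end, 16 mm thick, 148 mm long, lying on the bench; origin at its underside.

How it is judged (in metres and radians):
On the way, in this order (a step that is already met when the one before it is completed fails the run):
1. the rod lies centred in both V-blocks (y of rod_center in the frame of fixture between -0.0025 and 0.0025 m and z of rod_center in the frame of fixture between 0.0401 and 0.0451 m and angle between the x axis of rod_center and the x axis of fixture, either way round below 0.035 rad), for 0.2 s.
2. the seated rod is pushed against the end stop with more than 3 N (all of step 1 and x of rod_center in the frame of stop between 0.083 and 0.087 m and contact force between rod and stop above 3 N), for 0.2 s.
3. the strap is pressed down on the rod, its pad bearing with more than 5 N (all of step 1 and x of rod_center in the frame of stop between 0.083 and 0.087 m and contact force between strap_part and rod above 5 N), for 0.2 s.
At the end, for the whole second after the job is handed in: The rod lies at rest in both V-blocks (axis within 2.5 mm of centre and height, 2 degrees of direction), its end within 2 mm of the stop's face, and the closed strap (below 0.08 rad) bears on it with more than 2.5 N by itself (all of step 1 and x of rod_center in the frame of stop between 0.083 and 0.087 m and contact force between strap_part and rod above 2.5 N and value of joint strap_part below 0.08 rad and linear speed of rod below 0.01 m/s); the robot touches nothing.
It fails at once if the rod pushed against the stop with more than 35 N (contact force between rod and stop above 35 N).
It fails at once if the strap pad pressed on the rod with more than 60 N (contact force between strap_part and rod above 60 N).
It fails at once if the rod dropped or slammed into the grooves (faster than 0.3 m/s just over them) (y of rod_center in the frame of fixture between -0.02 and 0.02 m and x of rod_center in the frame of fixture between -0.1 and 0.1 m and z of rod_center in the frame of fixture between 0.03 and 0.06 m and linear speed of rod above 0.3 m/s).
It fails at once if a bystander (end cap, tape roll or thin piston rod) moved by more than 20 mm (distance of any of end_cap, tape_roll, thin_rod from where it was at the start of the episode above 0.02 m).
It also fails if it takes over 72 s, if anything falls off the work surface, if the arm or the gripper's body presses on something with over 40 N, if the wrist force passes 120 N, or if a joint passes its speed limit or range.

## Working session

There is one attempt and no reset: what is moved stays moved. The work goes in short steps, Python scripts to look and compute and a shell command to move; the robot and the scene stay as the last step left them, time stands still between calls to the robot, and variables do not carry over. Pictures are saved under pics/ and viewed, and the job is handed in when it is done.

```bash
mkdir -p pics; python3 - <<'E'
from plant import ctrl
import cv2,numpy as np
o=ctrl.get_obs();print(o)
for n in("scene","top"):
    s=ctrl.snapshot(n);cv2.imwrite(f"pics/{n}0.png",s["color"][:,:,::-1]);np.savez(f"{n}0.npz",**{k:np.array(v) for k,v in s.items()})
    print(n,s["K"],s["position"],s["attitude"],[k for k in s])
E
```

```text
{'clock': 0.0, 'joint_pos': array([-5.30486590e+01,  2.05914183e+01,  6.34225218e-01, -1.96388883e-02,
       -7.01374765e+01, -1.65042403e+01]), 'qvel': array([ 0.02278115, -0.01174372,  0.01915709, -0.05197938,  0.0997217 ,
       -0.06478161]), 'tau': array([ 1.41250261e-03, -5.82724857e+01,  2.93059909e+01,  6.99716270e+00,
        6.90697329e-03, -1.72044456e-04]), 'tool_pos': array([ 0.23570498, -0.63229942,  0.40372759]), 'orientation': array([ 95.47075308,  89.90354645, 115.91116594]), 'force': array([-0.09400466,  0.24567153,  0.28024057]), 'moment': array([0.0227718 , 0.01396592, 0.02137376]), 'opening': 0.08758543739803734}
scene [[509.0677411    0.         324.53933326]
 [  0.         509.0677411  203.91446958]
 [  0.           0.           1.        ]] [-0.16447041 -0.78381653  0.48107695] [ 65.60552593  -0.73549182 -53.67943186] ['color', 'depth', 'K', 'position', 'attitude']
top [[407.49323289   0.         315.56042172]
 [  0.         407.49323289 196.64672177]
 [  0.           0.           1.        ]] [ 0.42968771 -0.24250235  0.96389169] [  7.69012591  -0.66905474 -89.00610463] ['color', 'depth', 'K', 'position', 'attitude']
```

View pics/scene0.png

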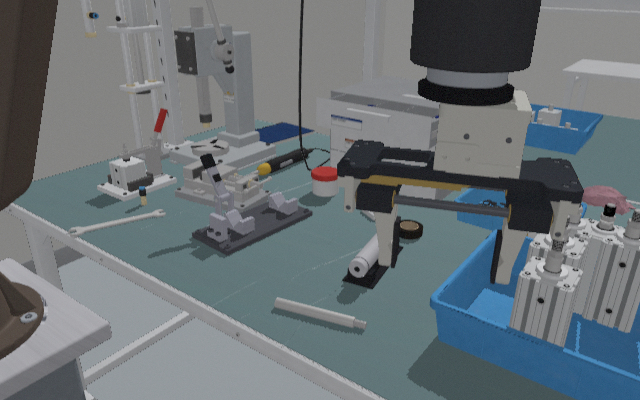

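View pics/top0.png

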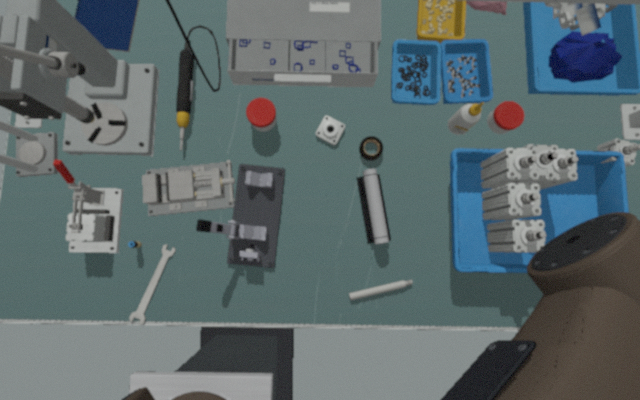

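```bash
cat > h.py <<'E'
import numpy as np,cv2
from scipy.spatial.transform import Rotation as R
def load(n): return dict(np.load(n+".npz"))
def Rm(s): return R.from_euler('xyz',s["attitude"],degrees=True).as_matrix()
def ray(s,u,v):
    K=s["K"];u=np.asarray(u,float);v=np.asarray(v,float)
    d=np.stack([(u-K[0,2])/K[0,0],-(v-K[1,2])/K[1,1],-np.ones_like(u)],-1)
    return d@Rm(s).T
def onplane(s,u,v,z):
    d=ray(s,u,v);p=s["position"];return p+d*((z-p[2])/d[...,2])[...,None]
def cloud(s):
    v,u=np.mgrid[0:400,0:640];return s["position"]+ray(s,u,v)*s["depth"][...,None]
def proj(s,P):
    c=(np.asarray(P)-s["position"])@Rm(s);K=s["K"]
    return np.stack([K[0,2]+K[0,0]*c[...,0]/-c[...,2],K[1,2]+K[1,1]*-c[...,1]/-c[...,2]],-1)
def crop(n,out,u0,v0,u1,v1,k):
    s=load(n);im=s["color"][v0:v1,u0:u1,::-1];cv2.imwrite(out,cv2.resize(im,None,fx=k,fy=k,interpolation=cv2.INTER_CUBIC))
E
python3 - <<'E'
from h import *
crop("top0","pics/c1.png",190,130,430,310,3)
crop("scene0","pics/c2.png",180,140,440,335,3)
s=load("top0");P=cloud(s)
for u,v in[(373,205),(300,300),(374,180),(384,235),(257,180),(258,232),(240,250),(265,200),(205,226)]:print(u,v,P[v,u].round(4))
E
```

```text
373 205 [ 0.5368 -0.3813  0.0492]
300 300 [ 0.3188 -0.2198  0.0005]
374 180 [ 0.5938 -0.3833  0.0517]
384 235 [ 0.4695 -0.4058  0.0497]
257 180 [ 0.5932 -0.114   0.0253]
258 232 [ 0.4718 -0.122   0.0355]
240 250 [ 0.4307 -0.0787  0.0106]
265 200 [ 0.5481 -0.1328  0.0128]
205 226 [ 0.4774 -0.0277  0.1368]
```

View pics/c1.png

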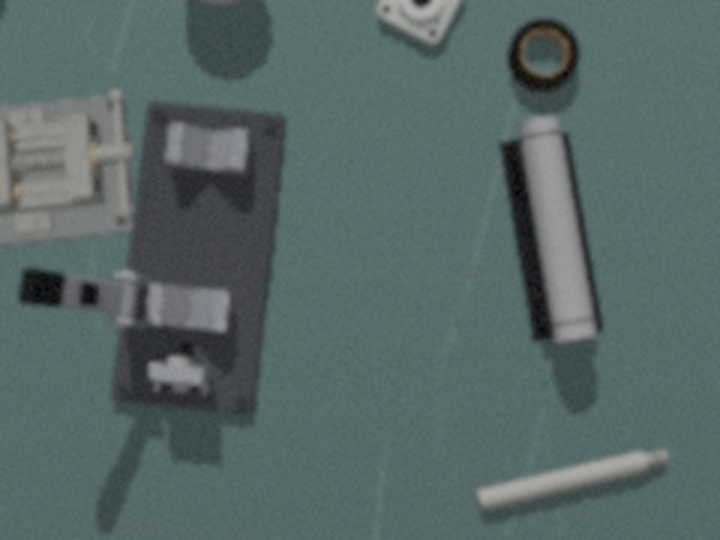

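View pics/c2.png

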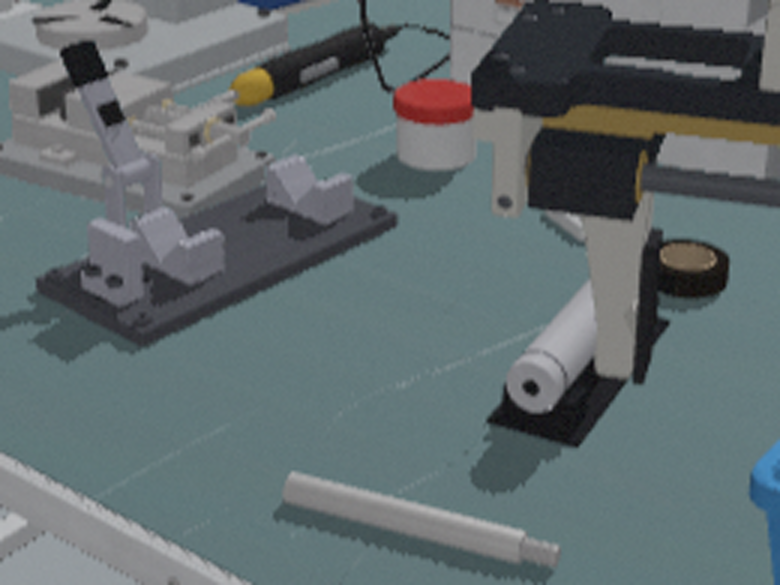

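```bash
python3 - <<'E'
from h import *
s=load("top0");P=cloud(s);col=s["color"].astype(int);v,u=np.mgrid[0:400,0:640]
# bench level check
m=(u>290)&(u<340)&(v>180)&(v<300);print("bench",np.median(P[m][:,2]),P[m][:,2].std())
# rod : bright pixels in region
roi=(u>350)&(u<400)&(v>160)&(v<255)&(col.min(2)>110)
m=roi&(abs(P[...,2]-0.045)<0.02)
n,l,st,c=cv2.connectedComponentsWithStats(m.astype(np.uint8));k=1+st[1:,4].argmax();m=l==k
rr=cv2.minAreaRect(np.argwhere(m)[:,::-1].astype(np.float32));print("rodpx",rr,m.sum())
bp=cv2.boxPoints(rr);print(onplane(s,bp[:,0],bp[:,1],0.035+0.004).round(4))
Q=onplane(s,*np.argwhere(m)[:,::-1].T,0.045)[:,:2]
r2=cv2.minAreaRect(Q.astype(np.float32));print("rod world z45",r2)
vx=cv2.fitLine(P[m].astype(np.float32),cv2.DIST_HUBER,0,.01,.01).ravel();print("fitline cloud",vx)
# plate
hsv=cv2.cvtColor(s["color"],cv2.COLOR_RGB2HSV)
m=(u>220)&(u<295)&(v>155)&(v<275)&(hsv[...,1]<45)&(hsv[...,2]<110)
m2=(u>220)&(u<295)&(v>155)&(v<275)&(abs(P[...,2]-0.012)<0.005)
for mm in(m,m2):
    mm=cv2.morphologyEx(mm.astype(np.uint8),cv2.MORPH_OPEN,np.ones((3,3)))
    n,l,st,c=cv2.connectedComponentsWithStats(mm);k=1+st[1:,4].argmax()
    uv=np.argwhere(l==k)[:,::-1]
    Q=onplane(s,*uv.T,0.012)[:,:2];r=cv2.minAreaRect(Q.astype(np.float32));print("plate",r,len(uv),cv2.boxPoints(r).round(4).tolist())
    cv2.imwrite(f"pics/m{int(mm is m2)}.png",(l==k)*255)
# vblocks: cloud at z>0.033
for a,b in((165,195),(222,243)):
    m=(u>228)&(u<285)&(v>a)&(v<b)&(P[...,2]>0.022)&(P[...,2]<0.045);print("V",P[m].mean(0),P[m].max(0),P[m].min(0))
E
```

```text
bench 0.0016499714083737516 0.06999703438866611
rodpx ((375.5, 205.50001525878906), (74.8015365600586, 12.658720970153809), 80.53767395019531) 916
[[ 0.6199 -0.3601  0.039 ]
 [ 0.6254 -0.389   0.039 ]
 [ 0.4558 -0.4165  0.039 ]
 [ 0.4507 -0.3882  0.039 ]]
rod world z45 ((0.5370922684669495, -0.3874494433403015), (0.1705271154642105, 0.02879301831126213), 9.431868553161621)
fitline cloud [ 0.9857353   0.16829237  0.00191561  0.5350664  -0.38703302  0.04824606]
plate ((0.5134096145629883, -0.11107427626848221), (0.11681890487670898, 0.23623640835285187), 85.31536102294922) 3893 [[0.39089998602867126, -0.15960000455379486], [0.6263999938964844, -0.17890000343322754], [0.6359000205993652, -0.0625], [0.40049999952316284, -0.04320000112056732]]
plate ((0.5137287974357605, -0.11248625069856644), (0.11018113046884537, 0.2353927493095398), 85.27100372314453) 3525 [[0.3919000029563904, -0.15770000219345093], [0.6265000104904175, -0.17710000276565552], [0.6355999708175659, -0.06729999929666519], [0.4009999930858612, -0.0478999987244606]]
V [ 0.59453665 -0.11904788  0.03415604] [ 0.6114982  -0.08827686  0.04446187] [ 0.57817989 -0.15014228  0.02214222]
V [ 0.47219597 -0.10798696  0.03423589] [ 0.49199773 -0.06719856  0.0445185 ] [ 0.45603212 -0.14005764  0.02207773][ WARN:0@0.560] global loadsave.cpp:1063 imwrite_ Unsupported depth image for selected encoder is fallbacked to CV_8U.
```

```bash
python3 - <<'E'
from h import *
from plant import ctrl
s=load("scene0")
print("rod near end",onplane(s,[356.7],[269.],0.035))
print("plate corners near+y,near-y,far-y",onplane(s,np.array([192.7,227.7,312.3]),np.array([235,253.3,211.7]),0.012).round(4))
o=ctrl.get_obs();print(R.from_euler('xyz',o["orientation"],degrees=True).as_matrix().round(3))
t=load("top0")
print("rod c",onplane(t,[375.5],[205.5],0.035))
# project estimates into both
c=np.array([.538,-.389,.035]);a=np.radians(9.5);d=np.array([np.cos(a),np.sin(a),0])
fx=np.array([np.cos(np.radians(-4.8)),np.sin(np.radians(-4.8)),0]);fy=np.array([-fx[1],fx[0],0]);o0=np.array([.5335,-.1138,0])
F=lambda x,y,z:o0+x*fx+y*fy+np.array([0,0,z])
pts=[c-.085*d,c,c+.085*d,F(-.138,.055,.012),F(-.138,-.055,.012),F(.098,-.055,.012),F(.098,.055,.012),F(-.077,0,.020),F(.047,0,.020),F(-.047,0,.02),F(-.062,.042,.066)]
for n in("scene0","top0"):
    q=load(n);im=q["color"][...,::-1].copy();im=cv2.resize(im,None,fx=3,fy=3,interpolation=cv2.INTER_CUBIC)
    for p in pts:
        x,y=proj(q,p);cv2.drawMarker(im,(int(3*x+1),int(3*y+1)),(0,0,255),0,9,1)
    u0,v0=(180,150) if n=="scene0" else (190,130)
    cv2.imwrite(f"pics/p_{n}.png",im[3*v0:3*v0+560,3*u0:3*u0+720])
E
```

```text
rod near end [[ 0.45382586 -0.40257206  0.035     ]]
plate corners near+y,near-y,far-y [[ 0.3958 -0.0599  0.012 ]
 [ 0.3874 -0.1658  0.012 ]
 [ 0.6236 -0.1792  0.012 ]]
[[-0.001 -0.349  0.937]
 [ 0.001  0.937  0.349]
 [-1.     0.002 -0.   ]]
rod c [[ 0.53737684 -0.38923116  0.035     ]]
```

View pics/p_scene0.png

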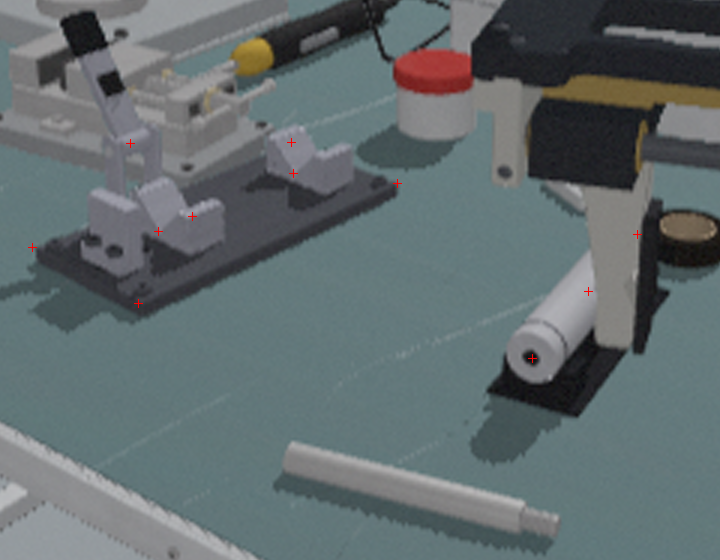

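View pics/p_top0.png

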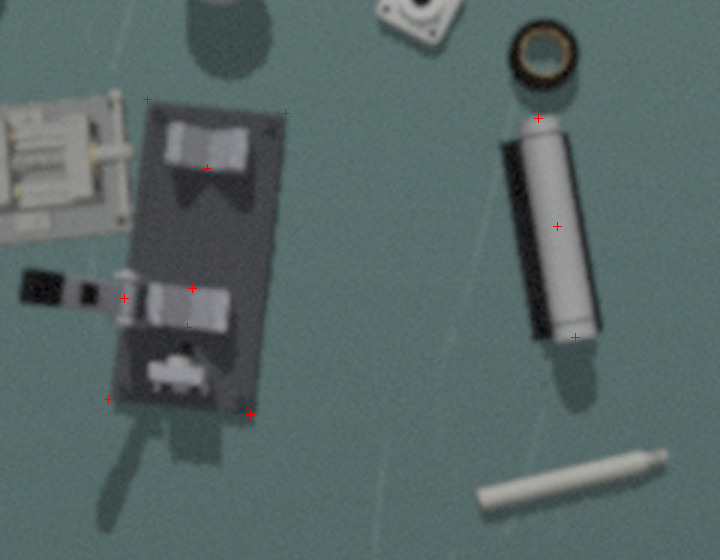

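```bash
python3 - <<'E'
from h import *
fx=np.array([np.cos(np.radians(-4.8)),np.sin(np.radians(-4.8))]);fy=np.array([-fx[1],fx[0]]);o0=np.array([.5335,-.1138])
for n in("top0","scene0"):
    s=load(n);P=cloud(s);X=(P[...,:2]-o0)@fx;Y=(P[...,:2]-o0)@fy;Z=P[...,2]
    for xc in(-.062,.062):
        m=(abs(X-xc)<.011)&(abs(Y)<.035)&(Z>.016)&(Z<.05)
        b=np.arange(-.034,.036,.004)
        print(n,xc,m.sum(),[(round(float(c+.002)*1e3),round(float(np.median(Z[m&(Y>=c)&(Y<c+.004)]))*1,4) if (m&(Y>=c)&(Y<c+.004)).sum() else None,int((m&(Y>=c)&(Y<c+.004)).sum())) for c in b[:0]])
        for c in b:
            k=m&(Y>=c)&(Y<c+.004)
            if k.sum():print("  %.0f %.1f n%d"%((c+.002)*1e3,np.mean(Z[k])*1e3,k.sum()),end=';')
        print()
E
python3 - <<'E'
from h import *
crop("top0","pics/c3.png",220,155,300,275,7) if 0 else crop("top0","pics/c3.png",225,160,295,275,5)
E
```

```text
top0 -0.062 268 []
  -32 31.3 n11;  -28 39.1 n17;  -24 40.1 n16;  -20 39.1 n18;  -16 35.5 n16;  -12 32.7 n13;  -8 28.3 n16;  -4 23.4 n14;  -0 21.0 n18;  4 23.5 n18;  8 27.5 n20;  12 32.2 n21;  16 36.3 n18;  20 39.9 n18;  24 40.2 n16;  28 39.3 n17;
top0 0.062 258 []
  -32 26.3 n8;  -28 39.1 n19;  -24 39.9 n16;  -20 39.5 n15;  -16 36.6 n13;  -12 32.5 n14;  -8 28.2 n15;  -4 23.6 n15;  -0 20.6 n15;  4 23.7 n19;  8 28.1 n19;  12 31.8 n19;  16 36.4 n18;  20 39.3 n20;  24 40.3 n16;  28 39.8 n16;  32 38.3 n1;
scene0 -0.062 250 []
  -32 27.1 n29;  -28 29.2 n73;  -24 40.5 n15;  -20 39.5 n5;  -16 39.2 n1;  -0 23.5 n1;  4 25.9 n8;  8 28.1 n30;  12 32.7 n26;  16 36.5 n24;  20 39.5 n19;  24 40.6 n11;  28 40.9 n6;  32 39.7 n2;
scene0 0.062 205 []
  -32 28.6 n23;  -28 29.6 n60;  -24 41.2 n12;  -20 35.5 n5;  4 25.1 n14;  8 28.2 n17;  12 32.3 n20;  16 36.2 n20;  20 37.7 n14;  24 39.1 n9;  28 41.1 n8;  32 40.4 n2;  36 16.2 n1;
```

View pics/c3.png

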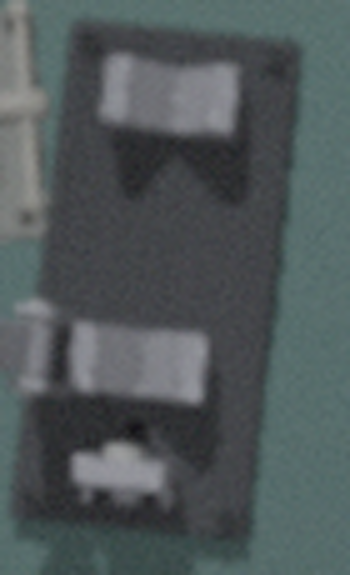

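```bash
python3 -m inch '[0,0.0175,0.0525,5.45,0,0,0.0876, 0,0.0175,0.0525,0,0,0,0.0876]'; python3 - <<'E'
from plant import ctrl
from h import *
o=ctrl.get_obs();M=R.from_euler('xyz',o["orientation"],degrees=True).as_matrix();print(M.round(3),o["clock"],o["qvel"],np.degrees(np.arctan2(M[1,1],M[0,1])))
t=np.array([.5377,-.389,.40]);print((M.T@(t-o["tool_pos"])).round(4))
E
```

```text
clock: 0.35
tool_pos: [0.3239, -0.5677, 0.4022]
orientation: [113.8, 89.8, 128.3]
force: [1.7, -0.6, 0.3]
opening: 0.0876
[[-0.002 -0.25   0.968]
 [ 0.003  0.968  0.25 ]
 [-1.     0.004 -0.002]] 0.35 [ 39.19748344  -3.0851912   -5.62835429   0.08320859   2.05401639
 -38.85832416] 104.46119588626169
[0.0022 0.1197 0.2517]
```

```bash
cat > st.py <<'E'
from plant import ctrl
from h import *
import sys
a=[float(x) for x in sys.argv[1:]]
o=ctrl.get_obs();M=R.from_euler('xyz',o["orientation"],degrees=True).as_matrix()
print("t",round(o["clock"],2),"pos",o["tool_pos"].round(4),"yang %.2f tilt %s"%(np.degrees(np.arctan2(M[1,1],M[0,1])),M[:2,0].round(4)),"F",o["force"].round(1),"op",round(o["opening"],4))
if len(a)>=3: print("d tool",(M.T@(np.array(a[:3])-o["tool_pos"])).round(4))
fa=np.radians(-4.8);fx=np.array([np.cos(fa),np.sin(fa),0]);fy=np.array([-fx[1],fx[0],0])
p=o["tool_pos"]-np.array([.5335,-.1138,0]);print("fixture xyz of TCP mm",(1e3*np.array([p@fx,p@fy,p[2]])).round(1), "F fix",[round(float(o["force"]@v),1) for v in(fx,fy)])
E
python3 -m inch '[0,0.02,0.042,0,0,0,0.0876, 0,0.02,0.042,0,0,0,0.0876, 0,0.02,0.042,0,0,0,0.0876, 0,0.02,0.042,0,0,0,0.0876, 0,0.02,0.042,0,0,0,0.0876,0,0,0,5,0,0,0.0876,0,0,0,0,0,0,0.0876]'; python3 st.py .5377 -.389 .25
```

```text
clock: 1.23
tool_pos: [0.5104, -0.4098, 0.3987]
orientation: [125.3, 89.5, 134.9]
force: [0.3, 0.4, 0.4]
opening: 0.0877
t 1.23 pos [ 0.5104 -0.4098  0.3987] yang 99.62 tilt [-0.0067  0.0067] F [0.3 0.4 0.4] op 0.0877
d tool [0.1486 0.0148 0.0312]
fixture xyz of TCP mm [   1.7 -296.9  398.7] F fix [0.2, 0.4]
```

```bash
cat >> st.py <<'E'
d=M.T@np.array([0,0,-1.]);print("level turn deg ry %.2f rz %.2f"%(np.degrees(-d[2]),np.degrees(d[1])), "rx to rod(99.5) %.2f, to fixture(85.2) %.2f"%tuple(np.degrees(np.arctan2(M[1,1],M[0,1]))-np.array([99.5,85.2])))
E
python3 -m inch '[0.05,0.0148,0.0312,0,0,0,0.0876, 0.05,0,0,0,0,0,0.0876, 0,0,0,0,0,0,0.0876]'; python3 st.py .5377 -.389 .25
```

```text
clock: 1.6
tool_pos: [0.5379, -0.3901, 0.2974]
orientation: [121.4, 89.6, 131.3]
force: [-0.9, 0.0, 0.4]
opening: 0.0876
t 1.6 pos [ 0.5379 -0.3901  0.2974] yang 99.84 tilt [-0.0051  0.0058] F [-0.9  0.   0.4] op 0.0876
d tool [0.0474 0.0008 0.0002]
fixture xyz of TCP mm [  27.5 -274.9  297.4] F fix [-0.9, -0.0]
level turn deg ry -0.23 rz -0.38 rx to rod(99.5) 0.34, to fixture(85.2) 14.64
```

```bash
python3 -m inch '[0.04,0.001,0,0.3,-0.23,-0.38,0.0876, 0.03,0,0,0,0,0,0.0876, 0.02,0,0,0,0,0,0.0876, 0,0,0,0,0,0,0.0876]'; python3 st.py .5377 -.389 .194
```

```text
clock: 2.1
tool_pos: [0.5396, -0.393, 0.2146]
orientation: [-45.9, 89.4, -36.2]
force: [0.1, 0.0, 0.5]
opening: 0.0878
t 2.1 pos [ 0.5396 -0.393   0.2146] yang 99.74 tilt [ 0.0084 -0.0062] F [0.1 0.  0.5] op 0.0878
d tool [ 0.0206  0.0044 -0.0013]
fixture xyz of TCP mm [  29.4 -277.7  214.6] F fix [0.1, 0.1]
level turn deg ry 0.42 rz 0.43 rx to rod(99.5) 0.24, to fixture(85.2) 14.54
```

```bash
for i in 1 2; do python3 -m inch '[0,0,0,0,0,0,0.0876]' >/dev/null; python3 st.py .5377 -.389 .194; done
```

```text
t 2.23 pos [ 0.5402 -0.3938  0.2169] yang 99.76 tilt [ 0.0108 -0.0076] F [-1.   0.2 -0. ] op 0.0876
d tool [ 0.0229  0.0054 -0.0018]
fixture xyz of TCP mm [  30.1 -278.5  216.9] F fix [-1.0, 0.1]
level turn deg ry 0.53 rz 0.54 rx to rod(99.5) 0.26, to fixture(85.2) 14.56
t 2.35 pos [ 0.5406 -0.3942  0.2188] yang 99.77 tilt [ 0.0129 -0.0086] F [ 0.5  0.6 -0.7] op 0.0876
d tool [ 0.0247  0.0059 -0.0022]
fixture xyz of TCP mm [  30.5 -278.9  218.8] F fix [0.4, 0.7]
level turn deg ry 0.65 rz 0.61 rx to rod(99.5) 0.27, to fixture(85.2) 14.57
```

```bash
python3 -m inch '[0.01,0.005,-0.0015,0.3,0.65,0.6,0.0876,0.01,0.002,-0.0005,0,0.1,0.1,0.0876,0.005,0.0006,-0.0003,0,0.1,0.08,0.0876]' >/dev/null; python3 st.py .5377 -.389 .194; python3 -m inch '[0.004,0.0006,-0.0003,0,0.1,0.1,0.0876]' >/dev/null; python3 st.py .5377 -.389 .194
```

```text
t 2.73 pos [ 0.5373 -0.3868  0.1942] yang 99.46 tilt [-0.0024  0.0021] F [ 0.9 -0.1 -0.1] op 0.0877
d tool [ 0.0002 -0.0022  0.0001]
fixture xyz of TCP mm [  26.6 -271.8  194.2] F fix [0.9, 0.0]
level turn deg ry -0.11 rz -0.14 rx to rod(99.5) -0.04, to fixture(85.2) 14.26
t 2.85 pos [ 0.5368 -0.3861  0.1895] yang 99.47 tilt [-0.0052  0.0038] F [0.2 0.3 0.2] op 0.0872
d tool [-0.0046 -0.003   0.0004]
fixture xyz of TCP mm [  26.1 -271.1  189.5] F fix [0.2, 0.3]
level turn deg ry -0.26 rz -0.27 rx to rod(99.5) -0.03, to fixture(85.2) 14.27
```

```bash
python3 -m inch '[-0.004,-0.002,0,0,-0.2,-0.2,0.0876]' >/dev/null; python3 st.py .5377 -.389 .194; python3 -m inch '[0,0,0,0,0,0,0.0876]' >/dev/null; python3 st.py .5377 -.389 .194;  python3 -m inch '[0,0,0,0,0,0,0.0876]' >/dev/null; python3 st.py .5377 -.389 .194
```

```text
t 2.98 pos [ 0.5369 -0.388   0.1926] yang 99.48 tilt [-0.0028  0.0015] F [-0.2 -0.8  0.3] op 0.0874
d tool [-0.0014 -0.0012  0.0006]
fixture xyz of TCP mm [  26.3 -272.9  192.6] F fix [-0.1, -0.8]
level turn deg ry -0.14 rz -0.11 rx to rod(99.5) -0.02, to fixture(85.2) 14.28
t 3.1 pos [ 0.5372 -0.3882  0.1932] yang 99.49 tilt [-0.0018  0.0009] F [-0.8  0.   0.3] op 0.0875
d tool [-0.0009 -0.0008  0.0003]
fixture xyz of TCP mm [  26.7 -273.2  193.2] F fix [-0.8, -0.0]
level turn deg ry -0.09 rz -0.07 rx to rod(99.5) -0.01, to fixture(85.2) 14.29
t 3.23 pos [ 0.5372 -0.3883  0.1934] yang 99.48 tilt [-0.0015  0.0008] F [-0.1  0.7 -0.9] op 0.0876
d tool [-0.0006 -0.0008  0.0003]
fixture xyz of TCP mm [  26.7 -273.2  193.4] F fix [-0.1, 0.7]
level turn deg ry -0.08 rz -0.06 rx to rod(99.5) -0.02, to fixture(85.2) 14.28
```

```bash
python3 -m inch '[0,0,0,0,0,0,0.02,0,0,0,0,0,0,0.02,0,0,0,0,0,0,0.02,0,0,0,0,0,0,0.02,0,0,0,0,0,0,0.02,0,0,0,0,0,0,0.02]'; python3 st.py .5377 -.389 .194
```

```text
clock: 3.98
tool_pos: [0.5373, -0.3884, 0.1938]
orientation: [137.9, 89.9, 147.4]
force: [-0.9, -1.3, -0.4]
opening: 0.0332
t 3.98 pos [ 0.5373 -0.3884  0.1938] yang 99.48 tilt [-0.0009  0.0006] F [-0.9 -1.3 -0.4] op 0.0332
d tool [-0.0002 -0.0007  0.0003]
fixture xyz of TCP mm [  26.8 -273.3  193.8] F fix [-0.8, -1.4]
level turn deg ry -0.04 rz -0.04 rx to rod(99.5) -0.02, to fixture(85.2) 14.28
```

```bash
python3 -m inch '[0,0,0,0,0,0,0.02,-0.01,0,0,0,0,0,0.02,-0.025,0,0,0,0,0,0.02,-0.03,0,0,0,0,0,0.02,-0.02,0,0,0,0,0,0.02,0,0,0,0,0,0,0.02,0,0,0,0,0,0,0.02]'; python3 st.py .5377 -.389 .27
```

```text
clock: 4.85
tool_pos: [0.5357, -0.3873, 0.2797]
orientation: [134.1, 89.6, 143.5]
force: [0.2, -0.9, -3.6]
opening: 0.0308
t 4.85 pos [ 0.5357 -0.3873  0.2797] yang 99.40 tilt [-0.0063  0.0047] F [ 0.2 -0.9 -3.6] op 0.0308
d tool [ 0.0096 -0.002   0.0018]
fixture xyz of TCP mm [  25.1 -272.4  279.7] F fix [0.3, -0.8]
level turn deg ry -0.31 rz -0.32 rx to rod(99.5) -0.10, to fixture(85.2) 14.20
```

```bash
python3 -m inch '[0.005,0,0,5,-0.15,-0.15,0.02,0,0,0,5,0,0,0.02,0,0,0,4,0,0,0.02,0,0,0,0,0,0,0.02]'; python3 st.py .545 -.1148 .275
```

```text
clock: 5.35
tool_pos: [0.5341, -0.3864, 0.269]
orientation: [154.9, 89.3, 149.8]
force: [-0.5, 0.1, -4.3]
opening: 0.0313
t 5.35 pos [ 0.5341 -0.3864  0.269 ] yang 84.96 tilt [-0.0107  0.0062] F [-0.5  0.1 -4.3] op 0.0313
d tool [-0.0044  0.2716 -0.0131]
fixture xyz of TCP mm [  23.4 -271.6  269. ] F fix [-0.5, 0.1]
level turn deg ry -0.64 rz -0.30 rx to rod(99.5) -14.54, to fixture(85.2) -0.24
```

```bash
python3 -m inch '[-0.001,0.035,-0.002,-0.1,-0.2,-0.1,0.02,-0.001,0.045,-0.002,0,-0.1,-0.1,0.02,-0.001,0.045,-0.002,0,-0.1,0,0.02,-0.001,0.045,-0.002,0,-0.1,0,0.02,0,0.045,-0.002,0,-0.1,0,0.02,0,0.03,-0.002,0,0,0,0.02,0,0.01,0,0,0,0,0.02,0,0,0,0,0,0,0.02]'; python3 st.py .545 -.1148 .275
```

```text
clock: 6.35
tool_pos: [0.5421, -0.1245, 0.2687]
orientation: [163.1, 89.6, 158.9]
force: [-0.3, -0.3, -3.9]
opening: 0.0314
t 6.35 pos [ 0.5421 -0.1245  0.2687] yang 85.79 tilt [-0.0072  0.0028] F [-0.3 -0.3 -3.9] op 0.0314
d tool [-0.0063  0.0099  0.0021]
fixture xyz of TCP mm [  9.5  -9.9 268.7] F fix [-0.3, -0.3]
level turn deg ry -0.42 rz -0.13 rx to rod(99.5) -13.71, to fixture(85.2) 0.59
```

```bash
python3 -m inch '[0.005,0.01,0.002,0.6,-0.4,-0.13,0.02,0.005,0,0,0,0,0,0.02,0,0,0,0,0,0,0.02,0,0,0,0,0,0,0.02]'; python3 st.py .545 -.1148 .255
python3 - <<'E'
from plant import ctrl
from h import *
for n in("scene","top"):
    s=ctrl.snapshot(n);np.savez(f"{n}1.npz",**{k:np.array(v) for k,v in s.items()})
crop("scene1","pics/s1.png",180,100,400,280,3)
crop("top1","pics/t1.png",180,130,400,300,3)
E
```

```text
clock: 6.85
tool_pos: [0.5447, -0.1164, 0.2571]
orientation: [-153.7, 89.9, -158.7]
force: [1.2, -1.0, -3.4]
opening: 0.0316
t 6.85 pos [ 0.5447 -0.1164  0.2571] yang 85.02 tilt [-0.0015 -0.0006] F [ 1.2 -1.  -3.4] op 0.0316
d tool [0.0021 0.0017 0.0001]
fixture xyz of TCP mm [ 11.4  -1.7 257.1] F fix [1.3, -0.9]
level turn deg ry -0.08 rz 0.04 rx to rod(99.5) -14.48, to fixture(85.2) -0.18
```

View pics/s1.png

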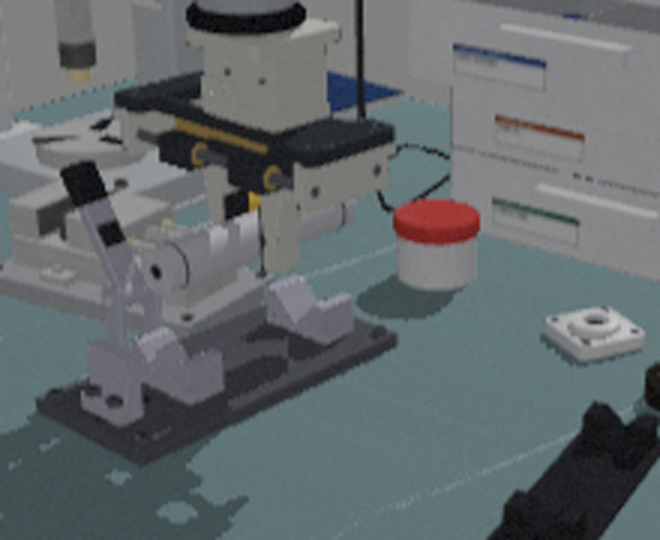

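View pics/t1.png

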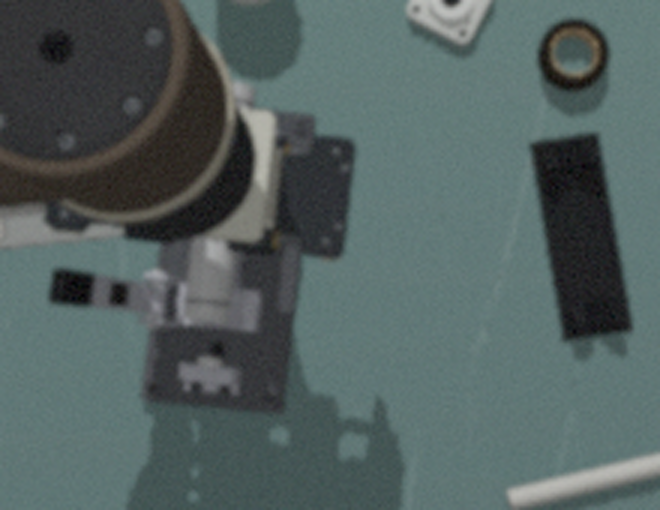

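```bash
python3 - <<'E'
from h import *
s=load("scene1");fa=np.radians(-4.8);fx=np.array([np.cos(fa),np.sin(fa),0]);fy=np.array([-fx[1],fx[0],0]);o0=np.array([.5335,-.1138,0])
p=onplane(s,[231.7],[190.7],.0981)[0]-o0;print(p@fx,p@fy)
# rod cloud visible in scene and top
for n in("scene1","top1"):
    s=load(n);P=cloud(s)-o0;X=P@fx;Y=P@fy;Z=P[...,2]
    for x0 in np.arange(-.08,.1,.012):
        m=(abs(X-x0)<.006)&(abs(Y)<.022)&(Z>.085)&(Z<.12)
        if m.sum()>5: 
            q=np.c_[Y[m],Z[m]];A=np.c_[2*q,np.ones(len(q))];r=np.linalg.lstsq(A,(q**2).sum(1),rcond=None)[0]
            print(n,round(x0,3),m.sum(),"y mean %.4f zmax %.4f"%(Y[m].mean(),np.percentile(Z[m],95)),"circ",r[:2].round(4))
E
```

```text
-0.07478536819154324 -0.002920974521801419
scene1 -0.08 29 y mean -0.0038 zmax 0.1121 circ [-0.0033  0.1028]
scene1 -0.068 167 y mean -0.0056 zmax 0.1140 circ [-0.0027  0.1003]
scene1 -0.056 85 y mean -0.0115 zmax 0.1149 circ [-0.0017  0.0996]
scene1 -0.044 73 y mean -0.0116 zmax 0.1145 circ [-0.0027  0.1   ]
scene1 -0.032 82 y mean -0.0112 zmax 0.1142 circ [-0.0024  0.1   ]
scene1 -0.02 77 y mean -0.0111 zmax 0.1142 circ [-0.0013  0.0988]
scene1 -0.008 73 y mean -0.0112 zmax 0.1144 circ [-0.0021  0.0994]
scene1 0.004 97 y mean -0.0045 zmax 0.1180 circ [0.0028 0.0993]
scene1 0.016 28 y mean 0.0121 zmax 0.1187 circ [0.0078 0.1128]
scene1 0.04 12 y mean -0.0159 zmax 0.1046 circ [-0.0145  0.0987]
scene1 0.052 36 y mean -0.0150 zmax 0.1055 circ [-0.008  0.098]
scene1 0.064 34 y mean -0.0151 zmax 0.1064 circ [-0.0062  0.0988]
scene1 0.076 34 y mean -0.0148 zmax 0.1061 circ [-0.0078  0.0982]
scene1 0.088 30 y mean -0.0148 zmax 0.1065 circ [-0.0082  0.098 ]
top1 -0.08 7 y mean -0.0037 zmax 0.1121 circ [-0.0031  0.1003]
top1 -0.068 88 y mean -0.0028 zmax 0.1146 circ [-0.0016  0.0998]
top1 -0.056 84 y mean -0.0038 zmax 0.1144 circ [-0.0018  0.0991]
top1 -0.044 90 y mean -0.0033 zmax 0.1141 circ [-0.0016  0.0986]
top1 -0.032 88 y mean -0.0028 zmax 0.1151 circ [-0.0015  0.1001]
top1 -0.02 52 y mean -0.0013 zmax 0.1151 circ [-0.0012  0.1   ]
top1 0.076 10 y mean -0.0114 zmax 0.1130 circ [-0.0118  0.109 ]
top1 0.088 40 y mean -0.0117 zmax 0.1145 circ [-0.0053  0.102 ]
```

```bash
python3 -m inch '[0.01,0.0017,0.0005,-0.1,-0.08,0,0.02,0.012,0,0,0,0,0,0.02,0.01,0,0,0,0,0,0.02,0,0,0,0,0,0,0.02,0,0,0,0,0,0,0.02]'; python3 st.py .5453 -.1148 .206
```

```text
clock: 7.58
tool_pos: [0.5452, -0.1147, 0.2223]
orientation: [-132.4, 89.9, -137.3]
force: [0.2, 0.6, -3.8]
opening: 0.031
t 7.58 pos [ 0.5452 -0.1147  0.2223] yang 85.12 tilt [-0.0009 -0.0008] F [ 0.2  0.6 -3.8] op 0.031
d tool [ 0.0163 -0.      0.0001]
fixture xyz of TCP mm [ 11.7   0.  222.3] F fix [0.1, 0.7]
level turn deg ry -0.05 rz 0.05 rx to rod(99.5) -14.38, to fixture(85.2) -0.08
```

```bash
python3 -m inch '[0.008,0,0,0,0,0,0.02,0.006,0,0,0,0,0,0.02,0.002,0,0,0,0,0,0.02,0,0,0,0,0,0,0.02]'; python3 st.py .5453 -.1148 .202;python3 -m inch '[0.001,0,0,0,0,0,0.02,0,0,0,0,0,0,0.02]';  python3 st.py .5453 -.1148 .202
```

```text
clock: 8.07
tool_pos: [0.5454, -0.1147, 0.2057]
orientation: [-77.4, 90.0, -82.3]
force: [0.4, -0.2, -3.5]
opening: 0.031
t 8.07 pos [ 0.5454 -0.1147  0.2057] yang 85.13 tilt [ 0.0001 -0.0007] F [ 0.4 -0.2 -3.5] op 0.031
d tool [ 0.0037 -0.0001 -0.0001]
fixture xyz of TCP mm [1.200e+01 1.000e-01 2.057e+02] F fix [0.4, -0.2]
level turn deg ry 0.01 rz 0.04 rx to rod(99.5) -14.37, to fixture(85.2) -0.07
clock: 8.32
tool_pos: [0.5456, -0.1147, 0.2048]
orientation: [-50.2, 90.0, -55.1]
force: [0.3, -0.2, -3.2]
opening: 0.0315
t 8.32 pos [ 0.5456 -0.1147  0.2048] yang 85.13 tilt [ 0.0005 -0.0007] F [ 0.3 -0.2 -3.2] op 0.0315
d tool [ 0.0028 -0.0001 -0.0003]
fixture xyz of TCP mm [1.210e+01 1.000e-01 2.048e+02] F fix [0.3, -0.2]
level turn deg ry 0.03 rz 0.04 rx to rod(99.5) -14.37, to fixture(85.2) -0.07
```

```bash
for i in 1 2 3; do python3 -m inch '[0.001,0,0,0,0,0,0.02,0.0005,0,0,0,0,0,0.02]' >/dev/null;  python3 st.py | head -2 | cut -c1-160; done
```

```text
t 8.57 pos [ 0.5457 -0.1147  0.2035] yang 85.13 tilt [ 0.0011 -0.0007] F [ 0.5  0.4 -3.7] op 0.0312
fixture xyz of TCP mm [1.220e+01 1.000e-01 2.035e+02] F fix [0.4, 0.4]
t 8.82 pos [ 0.5457 -0.1147  0.2021] yang 85.14 tilt [ 0.0012 -0.0008] F [-0.2 -1.3 -0.9] op 0.0314
fixture xyz of TCP mm [1.220e+01 1.000e-01 2.021e+02] F fix [-0.1, -1.3]
t 9.07 pos [ 0.5457 -0.1151  0.2017] yang 85.15 tilt [ 0.0016 -0.0013] F [-3.3  2.2  4.4] op 0.0313
fixture xyz of TCP mm [ 1.230e+01 -2.000e-01  2.017e+02] F fix [-3.5, 1.9]
```

```bash
python3 -m inch '[0,0,0,0,0,0,0.034,0,0,0,0,0,0,0.036,0,0,0,0,0,0,0.045,0,0,0,0,0,0,0.06,0,0,0,0,0,0,0.06]';python3 st.py
python3 - <<'E'
from plant import ctrl
from h import *
s=ctrl.snapshot("scene");np.savez("scene2.npz",**{k:np.array(v) for k,v in s.items()})
crop("scene2","pics/s2.png",180,100,400,280,3)
E
```

```text
clock: 9.7
tool_pos: [0.5466, -0.1156, 0.2021]
orientation: [-30.1, 89.8, -34.9]
force: [1.3, -16.9, -2.0]
opening: 0.0579
t 9.7 pos [ 0.5466 -0.1156  0.2021] yang 85.21 tilt [ 0.0035 -0.0024] F [  1.3 -16.9  -2. ] op 0.0579
fixture xyz of TCP mm [ 13.2  -0.7 202.1] F fix [2.8, -16.7]
level turn deg ry 0.21 rz 0.12 rx to rod(99.5) -14.29, to fixture(85.2) 0.01
```

View pics/s2.png

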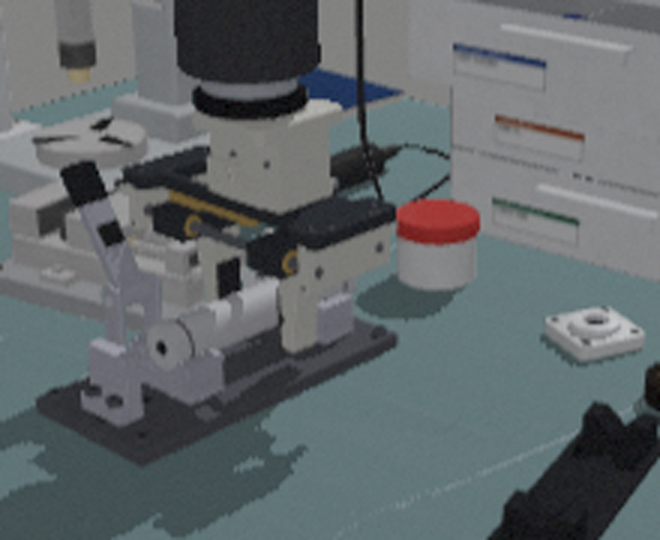

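```bash
python3 -m inch '[0,0,0,0,0,0,0.045,0,0,0,0,0,0,0.042,0,0,0,0,0,0,0.042]';python3 st.py
```

```text
clock: 10.12
tool_pos: [0.5465, -0.1164, 0.202]
orientation: [-41.0, 89.7, -45.8]
force: [0.5, -0.1, 0.1]
opening: 0.0427
t 10.12 pos [ 0.5465 -0.1164  0.202 ] yang 85.19 tilt [ 0.0031 -0.0032] F [ 0.5 -0.1  0.1] op 0.0427
fixture xyz of TCP mm [ 13.2  -1.5 202. ] F fix [0.5, -0.0]
level turn deg ry 0.19 rz 0.17 rx to rod(99.5) -14.31, to fixture(85.2) -0.01
```

```bash
python3 -m inch '[-0.008,0.001,0,0,0.1,0.1,0.043,-0.015,0,0,0,0.1,0,0.043,-0.03,0,0,0,0,0,0.043,-0.03,0,0,0,0,0,0.043,-0.01,0,0,0,0,0,0.0,0,0,0,0,0,0,0.0,0,0,0,0,0,0,0]';python3 st.py
python3 - <<'E'
from plant import ctrl
from h import *
for n in("scene","top"):
    s=ctrl.snapshot(n);np.savez(f"{n}3.npz",**{k:np.array(v) for k,v in s.items()})
crop("scene3","pics/s3.png",180,100,400,280,3)
crop("top3","pics/t3.png",180,130,400,300,3)
E
```

```text
clock: 11.0
tool_pos: [0.5465, -0.1145, 0.3014]
orientation: [-12.5, 89.9, -17.3]
force: [-0.0, 0.2, -0.8]
opening: 0.0183
t 11.0 pos [ 0.5465 -0.1145  0.3014] yang 85.24 tilt [ 0.0013 -0.0004] F [-0.   0.2 -0.8] op 0.0183
fixture xyz of TCP mm [1.300e+01 3.000e-01 3.014e+02] F fix [-0.0, 0.2]
level turn deg ry 0.08 rz 0.02 rx to rod(99.5) -14.26, to fixture(85.2) 0.04
```

View pics/s3.png

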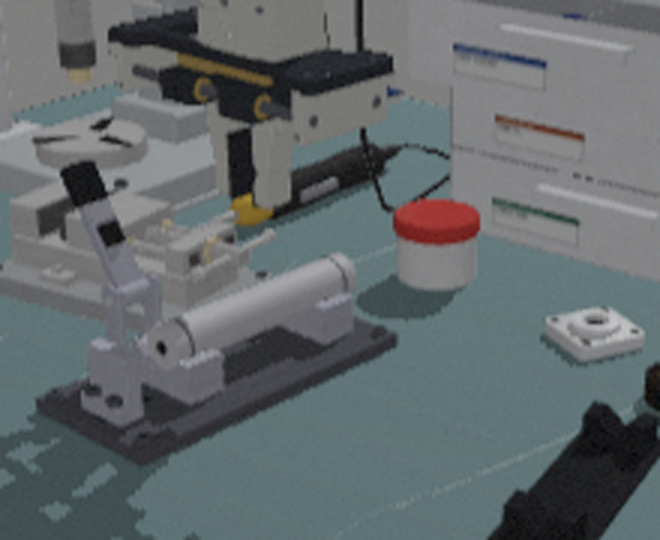

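View pics/t3.png

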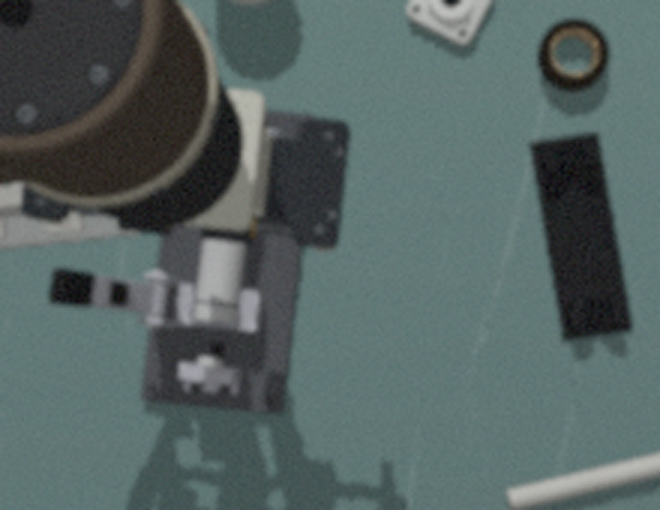

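```bash
python3 - <<'E'
from h import *
s=load("top0");P=cloud(s);v,u=np.mgrid[0:400,0:640];ok=s["depth"]>0
for a,b,c,d in[(.56,.71,-.23,.01),(.60,.68,-.15,-.08),(.38,.53,-.2,.05),(.44,.52,.0,.15),(.53,.57,-.08,0.0),(.57,.62,-.08,0)]:
    m=ok&(P[...,0]>a)&(P[...,0]<b)&(P[...,1]>c)&(P[...,1]<d);i=np.argmax(np.where(m,P[...,2],-1));print((a,b,c,d),P.reshape(-1,3)[i].round(3),np.percentile(P[m][:,2],[50,90,98]).round(3))
# rod far/near end now
o0=np.array([.5335,-.1138,0]);fa=np.radians(-4.8);fx=np.array([np.cos(fa),np.sin(fa),0]);fy=np.array([-fx[1],fx[0],0])
s=load("scene3");P=cloud(s)-o0;X=P@fx;Y=P@fy;Z=P[...,2]
m=(abs(Y)<.017)&(Z>.045)&(Z<.062)&(X>-.1)&(X<.12);h,e=np.histogram(X[m],np.arange(-.1,.12,.005));print(list(zip((e*1e3).round(),h)))
p=onplane(s,[180+161/3],[100+347/3],.0426)[0]-o0;print("near hole",p@fx,p@fy)
s=load("top3");P=cloud(s)-o0;X=P@fx;Y=P@fy;Z=P[...,2]
m=(abs(Y)<.03)&(X<-.08)&(X>-.14)&(Z>.03)&(Z<.07);h,e=np.histogram(X[m],np.arange(-.14,-.08,.004));print("stop",list(zip((e*1e3).round(),h)))
E
```

```text
(0.56, 0.71, -0.23, 0.01) [ 0.595 -0.026  0.069] [0.003 0.041 0.065]
(0.6, 0.68, -0.15, -0.08) [ 0.604 -0.146  0.044] [0.003 0.029 0.04 ]
(0.38, 0.53, -0.2, 0.05) [ 0.486 -0.023  0.151] [0.004 0.04  0.131]
(0.44, 0.52, 0.0, 0.15) [0.518 0.129 0.026] [0.001 0.005 0.019]
(0.53, 0.57, -0.08, 0.0) [ 0.553 -0.039  0.069] [0.019 0.063 0.067]
(0.57, 0.62, -0.08, 0) [ 0.595 -0.026  0.069] [0.051 0.065 0.067]
[(np.float64(-100.0), np.int64(0)), (np.float64(-95.0), np.int64(0)), (np.float64(-90.0), np.int64(0)), (np.float64(-85.0), np.int64(0)), (np.float64(-80.0), np.int64(0)), (np.float64(-75.0), np.int64(50)), (np.float64(-70.0), np.int64(32)), (np.float64(-65.0), np.int64(19)), (np.float64(-60.0), np.int64(27)), (np.float64(-55.0), np.int64(23)), (np.float64(-50.0), np.int64(22)), (np.float64(-45.0), np.int64(19)), (np.float64(-40.0), np.int64(30)), (np.float64(-35.0), np.int64(20)), (np.float64(-30.0), np.int64(18)), (np.float64(-25.0), np.int64(22)), (np.float64(-20.0), np.int64(19)), (np.float64(-15.0), np.int64(25)), (np.float64(-10.0), np.int64(19)), (np.float64(-5.0), np.int64(23)), 
[... 665 characters left out ...]
.int64(11)), (np.float64(100.0), np.int64(0)), (np.float64(105.0), np.int64(0)), (np.float64(110.0), np.int64(0))]
near hole -0.07146421745191758 0.00047044030994258855
stop [(np.float64(-140.0), np.int64(0)), (np.float64(-136.0), np.int64(0)), (np.float64(-132.0), np.int64(0)), (np.float64(-128.0), np.int64(4)), (np.float64(-124.0), np.int64(0)), (np.float64(-120.0), np.int64(19)), (np.float64(-116.0), np.int64(35)), (np.float64(-112.0), np.int64(34)), (np.float64(-108.0), np.int64(30)), (np.float64(-104.0), np.int64(15)), (np.float64(-100.0), np.int64(0)), (np.float64(-96.0), np.int64(0)), (np.float64(-92.0), np.int64(0)), (np.float64(-88.0), np.int64(0)), (np.float64(-84.0), np.int64(0))]
```

```bash
python3 -m inch '[0,0,0.04,0,0,0,0,0,0,0.04,0,0,0,0,0,0,0.03,0,0,0,0,0.01,0,0.01,0,0,0,0,0.02,0,0,0,0,0,0,0.02,0,0,0,0,0,0,0.015,0,0,0,0,0,0,0,0,0,0,0,0,0]';python3 st.py
```

```text
clock: 12.1
tool_pos: [0.6651, -0.1248, 0.2243]
orientation: [-173.3, 89.2, -178.2]
force: [-0.8, -1.1, 1.4]
opening: 0.0003
t 12.1 pos [ 0.6651 -0.1248  0.2243] yang 85.19 tilt [-0.0138 -0.0004] F [-0.8 -1.1  1.4] op 0.0003
fixture xyz of TCP mm [1.321e+02 1.000e-01 2.243e+02] F fix [-0.7, -1.1]
level turn deg ry -0.79 rz 0.09 rx to rod(99.5) -14.31, to fixture(85.2) -0.01
```

```bash
python3 -m inch '[0,0,0,0,-0.7,0.09,0,0,0,-0.004,0,0,0,0,0,0,-0.006,0,0,0,0,0,0,-0.004,0,0,0,0,0,0,0,0,0,0,0]' >/dev/null;python3 st.py
```

```text
t 12.72 pos [ 0.6504 -0.1235  0.2272] yang 85.20 tilt [0.0033 0.0002] F [ 0.9 -0.5  0.3] op 0.0001
fixture xyz of TCP mm [1.173e+02 1.000e-01 2.272e+02] F fix [1.0, -0.4]
level turn deg ry 0.19 rz -0.03 rx to rod(99.5) -14.30, to fixture(85.2) 0.00
```

```bash
python3 -m inch '[0,0,-0.003,0,0,0,0,0,0,-0.003,0,0,0,0,0,0,0,0,0,0,0]' >/dev/null;python3 st.py
```

```text
t 13.1 pos [ 0.6442 -0.123   0.2274] yang 85.21 tilt [0.0037 0.0002] F [-0.6 -0.9 -0.1] op 0.0006
fixture xyz of TCP mm [1.110e+02 1.000e-01 2.274e+02] F fix [-0.6, -0.9]
level turn deg ry 0.21 rz -0.03 rx to rod(99.5) -14.29, to fixture(85.2) 0.01
```

```bash
python3 -m inch '[0.003,0,-0.002,0,0.2,0,0,0,0,-0.002,0,0,0,0,0,0,-0.002,0,0,0,0]' >/dev/null;python3 st.py|head -2;  python3 -m inch '[0,0,-0.002,0,0,0,0,0,0,-0.002,0,0,0,0]' >/dev/null;python3 st.py|head -2;python3 -m inch '[0,0,-0.002,0,0,0,0,0,0,-0.002,0,0,0,0]' >/dev/null;python3 st.py
```

```text
t 13.47 pos [ 0.6387 -0.1224  0.224 ] yang 85.22 tilt [0.0015 0.0005] F [ 0.7 -0.  -0.8] op 0.0003
fixture xyz of TCP mm [105.5   0.3 224. ] F fix [0.7, 0.0]
t 13.72 pos [ 0.6347 -0.122   0.2241] yang 85.23 tilt [0.0024 0.0005] F [ 1.7 -0.7 -1.4] op 0.0004
fixture xyz of TCP mm [101.6   0.3 224.1] F fix [1.7, -0.5]
t 13.97 pos [ 0.6306 -0.1216  0.2242] yang 85.23 tilt [0.0027 0.0005] F [ 2.4  0.  -1. ] op 0.0004
fixture xyz of TCP mm [ 97.4   0.4 224.2] F fix [2.4, 0.2]
level turn deg ry 0.15 rz -0.04 rx to rod(99.5) -14.27, to fixture(85.2) 0.03
```

```bash
cat > pic.py <<'E'
from plant import ctrl
from h import *
import sys
n=sys.argv[1]
for c in("scene","top"):
    s=ctrl.snapshot(c);np.savez(f"{c}{n}.npz",**{k:np.array(v) for k,v in s.items()})
crop("scene"+n,f"pics/s{n}.png",180,100,400,280,3)
crop("top"+n,f"pics/t{n}.png",180,130,400,300,3)
E
python3 -m inch '[0,0,-0.002,0,0,0,0,0,0,-0.002,0,0,0,0]' >/dev/null;python3 st.py;python3 pic.py 4
```

```text
t 14.22 pos [ 0.6263 -0.1213  0.2243] yang 85.23 tilt [0.0029 0.0005] F [ 1.8 -0.  -1. ] op 0.0006
fixture xyz of TCP mm [ 93.1   0.3 224.3] F fix [1.8, 0.1]
level turn deg ry 0.17 rz -0.04 rx to rod(99.5) -14.27, to fixture(85.2) 0.03
```

View pics/s4.png

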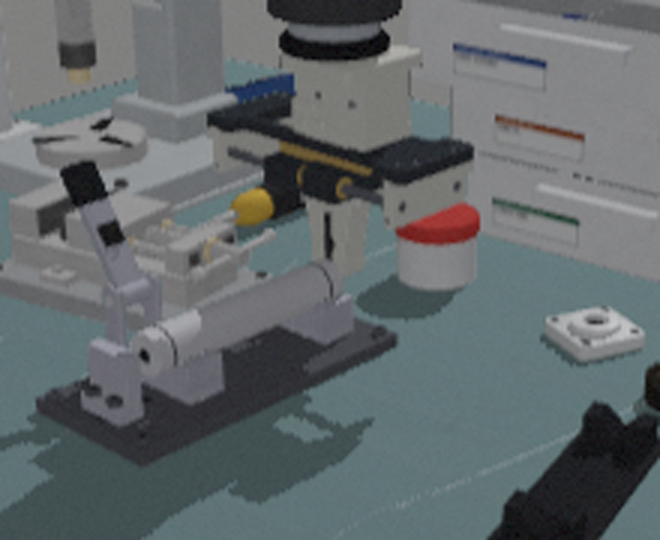

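```bash
python3 -m inch '[0,0,-0.002,0,0,0,0,0,0,-0.002,0,0,0,0]' >/dev/null;python3 st.py|head -2;  python3 -m inch '[0,0,-0.002,0,0,0,0]' >/dev/null;python3 st.py|head -2;python3 -m inch '[0,0,-0.0015,0,0,0,0]' >/dev/null;python3 st.py|head -2;python3 -m inch '[0,0,-0.0015,0,0,0,0]' >/dev/null;python3 st.py|head -2
```

```text
t 14.57 pos [ 0.6222 -0.1209  0.2243] yang 85.23 tilt [0.0029 0.0005] F [ 0.5 -1.  -1.2] op 0.0006
fixture xyz of TCP mm [ 89.    0.3 224.3] F fix [0.6, -0.9]
t 14.7 pos [ 0.6201 -0.1207  0.2243] yang 85.23 tilt [0.0031 0.0005] F [ 2.   0.4 -1. ] op 0.0006
fixture xyz of TCP mm [ 86.9   0.4 224.3] F fix [2.0, 0.5]
t 14.82 pos [ 0.6185 -0.1206  0.2244] yang 85.24 tilt [0.0032 0.0005] F [ 1.4 -0.1 -1.4] op 0.0004
fixture xyz of TCP mm [ 85.3   0.4 224.4] F fix [1.4, 0.0]
t 14.95 pos [ 0.6169 -0.1204  0.2244] yang 85.24 tilt [0.0033 0.0004] F [ 1.5 -0.  -1. ] op 0.0005
fixture xyz of TCP mm [ 83.7   0.4 224.4] F fix [1.5, 0.1]
```

```bash
for i in 1 2 3 4; do python3 -m inch '[0,0,-0.001,0,0,0,0]' >/dev/null;python3 st.py|head -2|cut -c1-140;done
```

```text
t 15.07 pos [ 0.6159 -0.1204  0.2244] yang 85.23 tilt [0.0034 0.0005] F [ 2.1  0.2 -0.4] op 0.0004
fixture xyz of TCP mm [ 82.6   0.3 224.4] F fix [2.1, 0.4]
t 15.2 pos [ 0.6148 -0.1203  0.2244] yang 85.24 tilt [0.0035 0.0004] F [ 1.9 -0.1  0.1] op 0.0006
fixture xyz of TCP mm [ 81.6   0.4 224.4] F fix [1.9, 0.1]
t 15.32 pos [ 0.6138 -0.1202  0.2244] yang 85.24 tilt [0.0035 0.0004] F [ 1.4 -0.6 -1.2] op 0.0003
fixture xyz of TCP mm [ 80.5   0.4 224.4] F fix [1.5, -0.5]
t 15.45 pos [ 0.6132 -0.1201  0.2247] yang 85.25 tilt [0.005  0.0004] F [ 4.9  0.1 -1.5] op 0.0005
fixture xyz of TCP mm [ 80.    0.4 224.7] F fix [4.9, 0.5]
```

```bash
for i in 1 2 3 ; do python3 -m inch '[0,0,-0.001,0,0,0,0]' >/dev/null;python3 st.py|head -2|cut -c1-140;done
```

```text
t 15.57 pos [ 0.6129 -0.1199  0.225 ] yang 85.27 tilt [0.0068 0.0003] F [ 5.8 -0.9 -1.3] op 0.0006
fixture xyz of TCP mm [ 79.6   0.5 225. ] F fix [5.9, -0.4]
t 15.7 pos [ 0.6125 -0.1198  0.2254] yang 85.29 tilt [0.0088 0.0003] F [ 4.6 -0.2 -1.6] op 0.0007
fixture xyz of TCP mm [ 79.3   0.7 225.4] F fix [4.6, 0.2]
t 15.82 pos [ 0.6122 -0.1196  0.2258] yang 85.30 tilt [0.0108 0.0003] F [ 5.3 -0.5 -1.5] op 0.0008
fixture xyz of TCP mm [ 78.9   0.8 225.8] F fix [5.4, -0.1]
```

```bash
for i in 1 2 3 ; do python3 -m inch '[0.001,0,-0.0015,0,0.3,0,0]' >/dev/null;python3 st.py|head -2|cut -c1-140;done
```

```text
t 15.95 pos [ 0.6123 -0.1194  0.2257] yang 85.35 tilt [0.0101 0.0006] F [ 8.7 -0.4 -1.4] op 0.0006
fixture xyz of TCP mm [ 79.    1.  225.7] F fix [8.7, 0.3]
t 16.07 pos [ 0.6125 -0.1191  0.2256] yang 85.40 tilt [0.0095 0.0009] F [ 8.5 -1.3 -2.2] op 0.0007
fixture xyz of TCP mm [ 79.1   1.3 225.6] F fix [8.5, -0.6]
t 16.2 pos [ 0.6126 -0.119   0.2256] yang 85.44 tilt [0.0088 0.0011] F [ 7.2 -1.7 -0.5] op 0.0004
fixture xyz of TCP mm [ 79.2   1.5 225.6] F fix [7.3, -1.1]
```

```bash
for i in 1 2 3 4 5; do python3 -m inch '[0.001,-0.0002,-0.0025,0,0.3,0,0]' >/dev/null;python3 st.py|head -2|cut -c1-140;done; python3 pic.py 5
```

```text
t 16.32 pos [ 0.6123 -0.1189  0.2258] yang 85.51 tilt [0.0098 0.0011] F [10.  -1.  -0.8] op 0.0004
fixture xyz of TCP mm [ 79.    1.5 225.8] F fix [10.0, -0.2]
t 16.45 pos [ 0.6121 -0.1188  0.2262] yang 85.57 tilt [0.011  0.0013] F [ 9.5 -2.  -0.8] op 0.0001
fixture xyz of TCP mm [ 78.8   1.6 226.2] F fix [9.6, -1.2]
t 16.57 pos [ 0.6119 -0.1186  0.2265] yang 85.63 tilt [0.0122 0.0016] F [10.  -1.6 -1.7] op 0.0004
fixture xyz of TCP mm [ 78.5   1.8 226.5] F fix [10.1, -0.7]
t 16.7 pos [ 0.6117 -0.1184  0.2268] yang 85.69 tilt [0.0135 0.0018] F [ 9.  -1.5 -2. ] op 0.0003
fixture xyz of TCP mm [ 78.3   1.9 226.8] F fix [9.1, -0.7]
t 16.82 pos [ 0.6115 -0.1183  0.2272] yang 85.76 tilt [0.0147 0.0021] F [ 9.1 -1.3 -1.2] op 0.0006
fixture xyz of TCP mm [ 78.1   2.  227.2] F fix [9.2, -0.6]
```

View pics/s5.png

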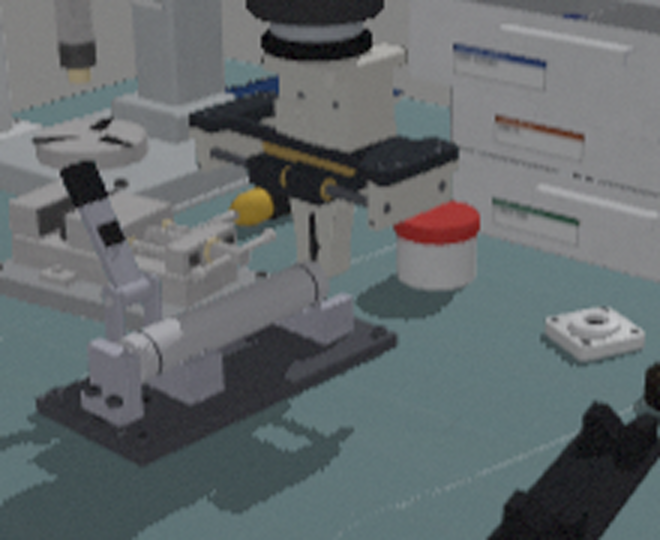

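View pics/t5.png

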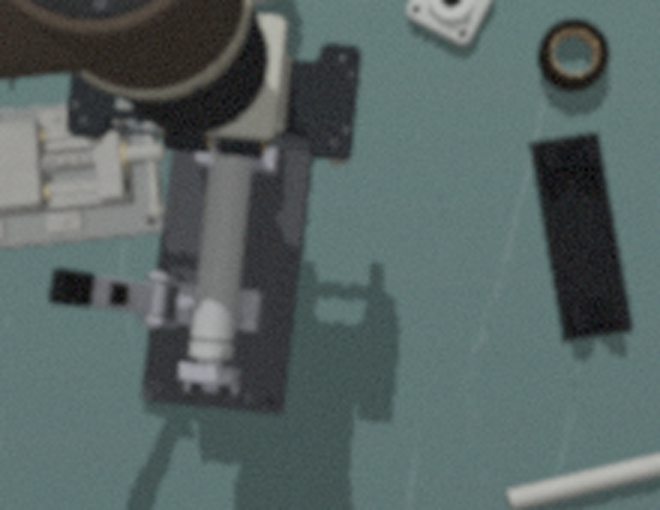

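```bash
for i in 1 2 3; do python3 -m inch '[0.001,-0.0006,-0.0035,0.2,0.5,0,0]' >/dev/null;python3 st.py|head -2|cut -c1-140;done; python3 -m inch '[0,0,0.003,0,0,0,0,0,0,0.005,0,0,0,0,0,0,0.008,0,0,0,0,-0.01,0,0.005,0,0,0,0,-0.03,0,0,0,0,0,0,-0.05,0,0,0,0,0,0,0,0,0,0,0,0,0]' >/dev/null; python3 st.py; python3 pic.py 6
```

```text
t 17.05 pos [ 0.6113 -0.1184  0.228 ] yang 85.64 tilt [0.0151 0.0025] F [14.7 -1.3 -1. ] op 0.0004
fixture xyz of TCP mm [ 77.9   2.  228. ] F fix [14.8, -0.1]
t 17.18 pos [ 0.6111 -0.1184  0.2289] yang 85.53 tilt [0.0159 0.0029] F [12.  -1.4 -0.5] op 0.0006
fixture xyz of TCP mm [ 77.7   1.9 228.9] F fix [12.1, -0.3]
t 17.3 pos [ 0.6109 -0.1185  0.2299] yang 85.42 tilt [0.0165 0.0033] F [12.1 -1.  -0.7] op 0.0004
fixture xyz of TCP mm [ 77.6   1.8 229.9] F fix [12.1, 0.1]
t 18.18 pos [ 0.6308 -0.1211  0.3227] yang 85.37 tilt [0.0083 0.0027] F [-0.1  0.8 -0.6] op 0.0005
fixture xyz of TCP mm [ 97.5   0.9 322.7] F fix [-0.2, 0.8]
level turn deg ry 0.46 rz -0.19 rx to rod(99.5) -14.13, to fixture(85.2) 0.17
```

```bash
python3 - <<'E'
from h import *
o0=np.array([.5335,-.1138,0]);fa=np.radians(-4.8);fx=np.array([np.cos(fa),np.sin(fa),0]);fy=np.array([-fx[1],fx[0],0])
for n in("top0","scene0","top6","scene6"):
    s=load(n);P=cloud(s)-o0;X=P@fx;Y=P@fy;Z=P[...,2]
    m=(abs(X+.062)<.014)&(Y>.03)&(Y<.12)&(Z>.08)&(Z<.17)
    q=np.c_[Y[m]-.042,Z[m]-.066];l=cv2.fitLine(q.astype(np.float32),cv2.DIST_HUBER,0,.01,.01).ravel()
    r=np.hypot(*q.T);print(n,m.sum(),"ang",np.arctan2(l[1],-l[0])%np.pi,l.round(3),"r max",r.max(),"xmean",X[m].mean(),"zmax",Z[m].max(),"ymax",Y[m].max())
s=load("scene6")
m=0
E
```

```text
top0 358 ang 2.1522002 [0.549 0.836 0.029 0.055] r max 0.09674433590883783 xmean -0.062030518004307734 zmax 0.15133421226387878 ymax 0.097133469555796
scene0 465 ang 2.124445 [0.526 0.851 0.027 0.051] r max 0.09592705256786908 xmean -0.06387141552238008 zmax 0.1499437655244471 ymax 0.09569480964240847
top6 361 ang 2.1394777 [0.539 0.843 0.031 0.057] r max 0.09682749243045961 xmean -0.0619817455401754 zmax 0.15068989904356322 ymax 0.09771255821343279
scene6 468 ang 2.1272645 [0.528 0.849 0.026 0.049] r max 0.09586418971750907 xmean -0.06375772184645738 zmax 0.14926186375936668 ymax 0.09476266877104368
```

View pics/s6.png

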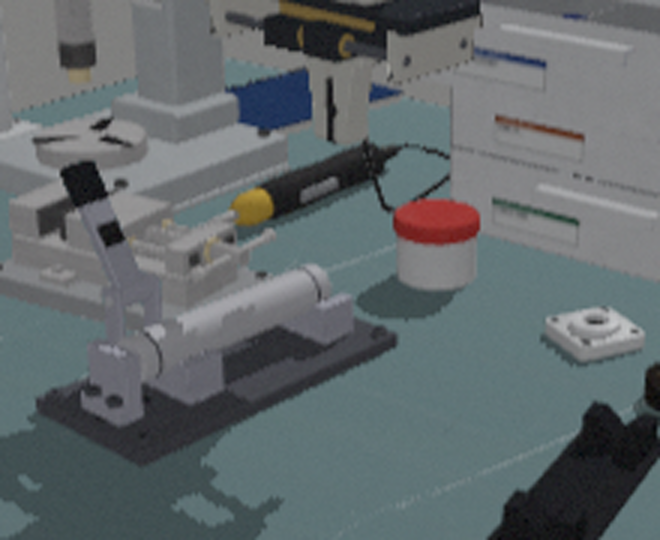

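View pics/t6.png

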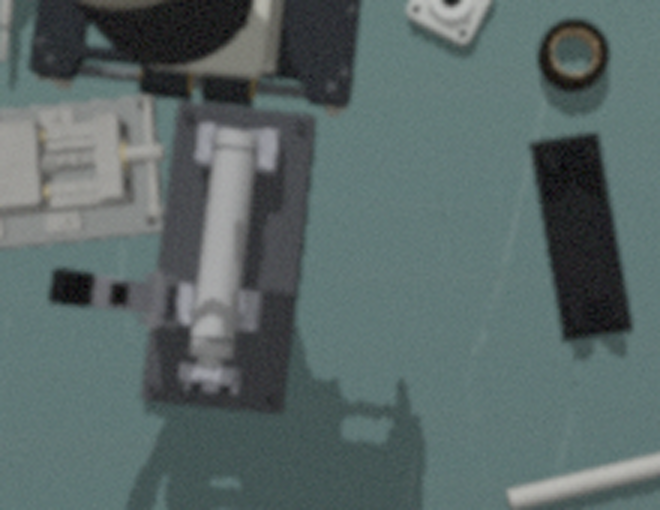

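```bash
python3 -m inch '[-0.035,0,0,0,0.4,-0.2,0,0,0.025,-0.032,0,0,0,0,0,0.033,-0.036,0,0,0,0,0,0.033,-0.036,0,0,0,0,0,0.033,-0.036,0,0,0,0,0,0.015,-0.015,0,0,0,0,0,0,0,0,0,0,0,0,0,0,0,0,0,0]' >/dev/null; python3 st.py .4839 .0359 .36
```

```text
t 19.27 pos [0.4804 0.0331 0.3481] yang 85.21 tilt [-0.021  -0.0023] F [-0.9  0.4 -0.7] op 0.0005
d tool [-0.0119  0.003   0.003 ]
fixture xyz of TCP mm [-65.2 141.9 348.1] F fix [-0.9, 0.4]
level turn deg ry -1.19 rz 0.23 rx to rod(99.5) -14.29, to fixture(85.2) 0.01
```

```bash
python3 -m inch '[0.01,0.002,0.003,0,-1.0,0.2,0,0.015,0,0,0,0,0,0,0.012,0,0,0,0,0,0,0.003,0,0,0,0,0,0,0,0,0,0,0,0,0]' >/dev/null; python3 st.py .4839 .0359 .303; python3 pic.py 7
```

```text
t 19.9 pos [0.4845 0.0327 0.3043] yang 85.01 tilt [-0.0072 -0.0024] F [-0.5  0.6  0.9] op 0.0005
d tool [ 0.0013  0.0031 -0.0009]
fixture xyz of TCP mm [-61.  141.9 304.3] F fix [-0.6, 0.6]
level turn deg ry -0.40 rz 0.17 rx to rod(99.5) -14.49, to fixture(85.2) -0.19
```

View pics/s7.png

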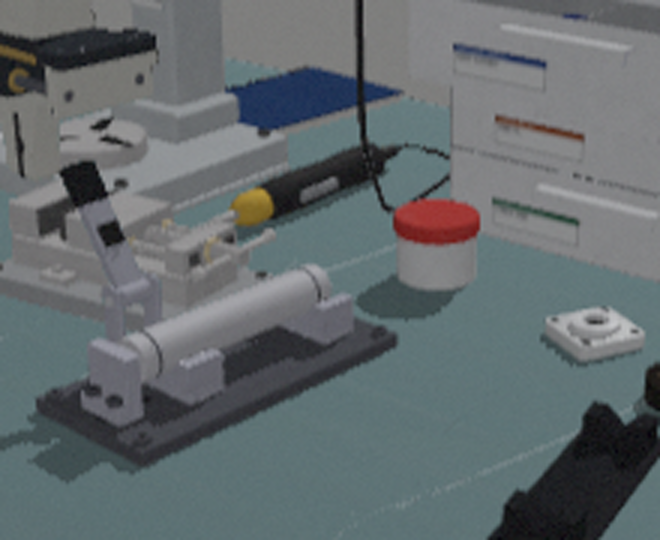

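View pics/t7.png

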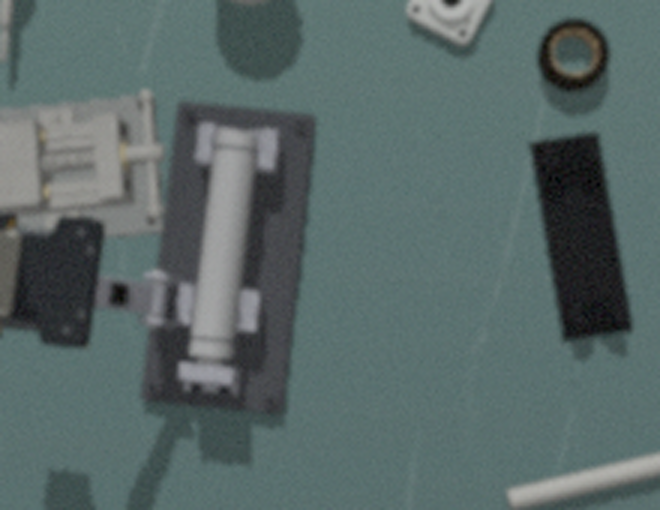

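```bash
python3 -m inch '[0.001,-0.006,-0.001,0,-0.3,0.1,0,0,-0.008,0,0,0,0,0,0,-0.004,0,0,0,0,0]' >/dev/null; python3 st.py; python3 -m inch '[0,-0.004,0,0,0,0,0,0,-0.004,0,0,0,0,0]' >/dev/null; python3 st.py|head -2;python3 -m inch '[0,-0.004,0,0,0,0,0,0,-0.004,0,0,0,0,0]' >/dev/null; python3 st.py
```

```text
t 20.38 pos [0.482  0.0142 0.3047] yang 85.07 tilt [0.0012 0.0002] F [ 0.1 -0.1  0.3] op 0.0004
fixture xyz of TCP mm [-62.  123.2 304.7] F fix [0.1, -0.1]
level turn deg ry 0.07 rz -0.02 rx to rod(99.5) -14.43, to fixture(85.2) -0.13
t 20.62 pos [0.4812 0.0054 0.3049] yang 85.05 tilt [0.0017 0.0003] F [ 0.4  0.2 -0.1] op 0.0003
fixture xyz of TCP mm [-62.1 114.4 304.9] F fix [0.4, 0.2]
t 20.88 pos [ 0.4816 -0.0011  0.3063] yang 85.04 tilt [0.0061 0.0051] F [-3.4  8.4  5.6] op 0.0008
fixture xyz of TCP mm [-61.2 108.  306.3] F fix [-4.0, 8.1]
level turn deg ry 0.32 rz -0.32 rx to rod(99.5) -14.46, to fixture(85.2) -0.16
```

```bash
for i in 1 2 3; do python3 -m inch '[0.001,-0.004,0,0,0.2,-0.2,0,0.001,-0.004,0,0,0.1,-0.2,0]' >/dev/null; python3 st.py; done
```

```text
t 21.12 pos [ 0.4825 -0.0062  0.3074] yang 85.09 tilt [0.0074 0.0054] F [-4.8 12.3 11.2] op 0.0008
fixture xyz of TCP mm [-59.8 103.  307.4] F fix [-5.9, 11.9]
level turn deg ry 0.40 rz -0.35 rx to rod(99.5) -14.41, to fixture(85.2) -0.11
t 21.38 pos [ 0.4836 -0.0118  0.3081] yang 85.17 tilt [0.0087 0.0041] F [-2.2  8.1  8.4] op 0.0004
fixture xyz of TCP mm [-58.2  97.4 308.1] F fix [-2.8, 7.9]
level turn deg ry 0.48 rz -0.28 rx to rod(99.5) -14.33, to fixture(85.2) -0.03
t 21.62 pos [ 0.4846 -0.0181  0.3085] yang 85.25 tilt [0.0092 0.0016] F [-2.7  8.   9.9] op 0.0002
fixture xyz of TCP mm [-56.8  91.3 308.5] F fix [-3.3, 7.8]
level turn deg ry 0.52 rz -0.13 rx to rod(99.5) -14.25, to fixture(85.2) 0.05
```

```bash
for i in 1 2; do python3 -m inch '[0,-0.004,-0.0015,0,0.3,-0.1,0,0,-0.004,-0.0015,0,0.3,-0.1,0]' >/dev/null; python3 st.py; done; python3 pic.py 8
```

```text
t 21.88 pos [ 0.4839 -0.0243  0.3107] yang 85.37 tilt [0.0078 0.0024] F [4.9 3.9 0.7] op 0.0002
fixture xyz of TCP mm [-56.9  85.1 310.7] F fix [4.6, 4.3]
level turn deg ry 0.43 rz -0.18 rx to rod(99.5) -14.13, to fixture(85.2) 0.17
t 22.12 pos [ 0.4832 -0.0308  0.3124] yang 85.46 tilt [0.006  0.0028] F [ 4.6  3.3 -0.5] op 0.0006
fixture xyz of TCP mm [-57.1  78.5 312.4] F fix [4.3, 3.7]
level turn deg ry 0.33 rz -0.19 rx to rod(99.5) -14.04, to fixture(85.2) 0.26
```

View pics/s8.png

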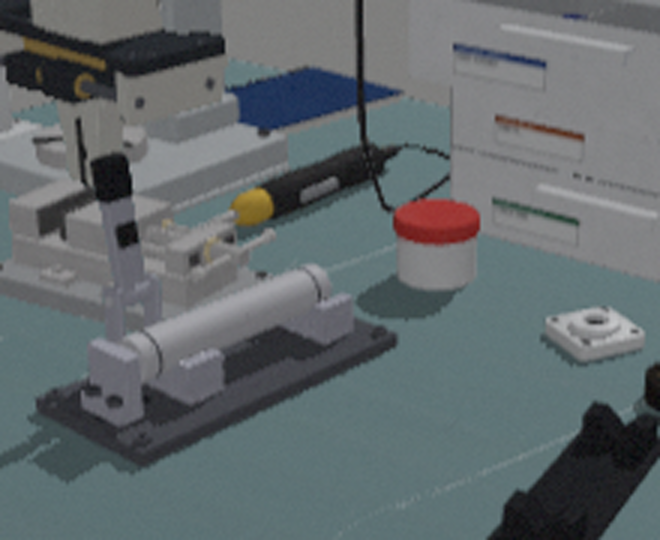

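View pics/t8.png

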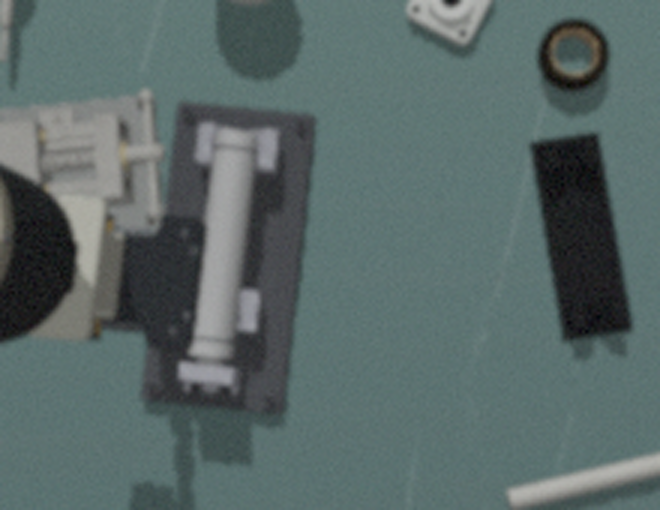

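```bash
for i in 1 2 3; do python3 -m inch '[0.001,-0.005,-0.0015,0,0.2,-0.1,0,0.001,-0.005,-0.0015,0.1,0.2,-0.1,0]' >/dev/null; python3 st.py; done
```

```text
t 22.48 pos [ 0.4812 -0.0398  0.3122] yang 85.43 tilt [0.0043 0.0012] F [3.  4.4 4.7] op 0.0003
fixture xyz of TCP mm [-58.3  69.4 312.2] F fix [2.6, 4.7]
level turn deg ry 0.24 rz -0.09 rx to rod(99.5) -14.07, to fixture(85.2) 0.23
t 22.73 pos [ 0.4782 -0.0494  0.3109] yang 85.38 tilt [-0.0002 -0.0011] F [3.5 3.5 1.7] op 0.0006
fixture xyz of TCP mm [-60.5  59.5 310.9] F fix [3.2, 3.7]
level turn deg ry -0.01 rz 0.06 rx to rod(99.5) -14.12, to fixture(85.2) 0.18
t 22.98 pos [ 0.4749 -0.0595  0.309 ] yang 85.28 tilt [-0.0056 -0.0033] F [4.5 3.9 2.2] op 0.0005
fixture xyz of TCP mm [-63.   49.3 309. ] F fix [4.1, 4.3]
level turn deg ry -0.31 rz 0.21 rx to rod(99.5) -14.22, to fixture(85.2) 0.08
```

```bash
for i in 1 2 3; do python3 -m inch '[0.0015,-0.006,0,0,-0.2,0.1,0,0.002,-0.006,0,0,-0.1,0.1,0]' >/dev/null; python3 st.py; done
```

```text
t 23.23 pos [ 0.4731 -0.0722  0.3054] yang 85.26 tilt [-0.0015 -0.0004] F [1.  2.4 5.4] op 0.0006
fixture xyz of TCP mm [-63.7  36.4 305.4] F fix [0.8, 2.5]
level turn deg ry -0.09 rz 0.03 rx to rod(99.5) -14.24, to fixture(85.2) 0.06
t 23.48 pos [ 0.4712 -0.0849  0.3009] yang 85.22 tilt [0.0026 0.0036] F [ 2.4  5.7 -0.6] op 0.0008
fixture xyz of TCP mm [-64.5  23.6 300.9] F fix [1.9, 5.9]
level turn deg ry 0.13 rz -0.22 rx to rod(99.5) -14.28, to fixture(85.2) 0.02
t 23.73 pos [ 0.4689 -0.0974  0.2957] yang 85.14 tilt [0.0051 0.0078] F [1.4 3.9 0.3] op 0.0008
fixture xyz of TCP mm [-65.7  10.9 295.7] F fix [1.0, 4.0]
level turn deg ry 0.25 rz -0.47 rx to rod(99.5) -14.36, to fixture(85.2) -0.06
```

```bash
python3 -m inch '[0.004,-0.005,0.001,0,0.2,-0.3,0,0.004,-0.005,0.001,0,0.1,-0.2,0]' >/dev/null; python3 st.py;python3 -m inch '[0.005,-0.004,0.001,0,0,0,0,0.005,-0.003,0.001,0,0,0,0]' >/dev/null; python3 st.py; python3 pic.py 9
```

```text
t 23.98 pos [ 0.4691 -0.1082  0.2865] yang 85.08 tilt [-0.0037 -0.0005] F [-0.1  3.9  1. ] op 0.0002
fixture xyz of TCP mm [-6.470e+01  1.000e-01  2.865e+02] F fix [-0.4, 3.9]
level turn deg ry -0.21 rz 0.05 rx to rod(99.5) -14.42, to fixture(85.2) -0.12
t 24.23 pos [ 0.4694 -0.1162  0.2751] yang 85.05 tilt [-0.0072 -0.0009] F [-1.1  4.3  2.4] op 0.0005
fixture xyz of TCP mm [-63.7  -7.7 275.1] F fix [-1.5, 4.2]
level turn deg ry -0.41 rz 0.09 rx to rod(99.5) -14.45, to fixture(85.2) -0.15
```

View pics/s9.png

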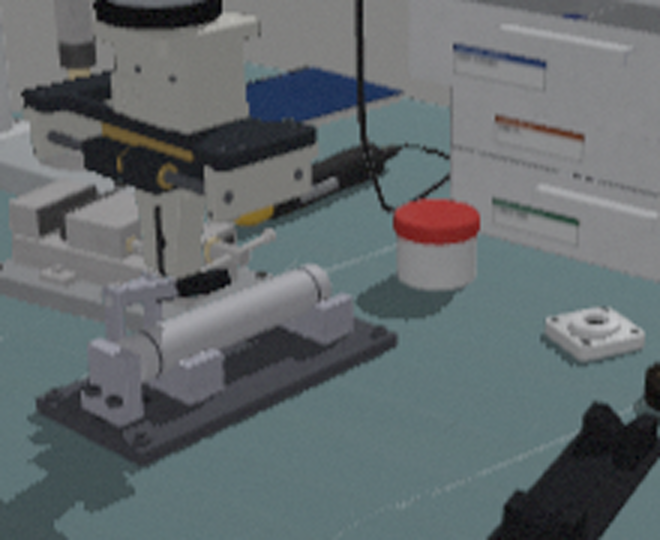

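```bash
python3 -m inch '[0.005,-0.003,0,0,-0.3,0.1,0,0.005,-0.002,0,0,-0.1,0,0]' >/dev/null; python3 st.py;python3 -m inch '[0.003,-0.001,0.0005,0,0,0,0,0.002,-0.001,0,0,0,0,0]' >/dev/null; python3 st.py
```

```text
t 24.57 pos [ 0.4688 -0.1216  0.2646] yang 85.05 tilt [-0.0001 -0.0002] F [-0.9  3.6  3. ] op 0.0004
fixture xyz of TCP mm [-63.8 -13.2 264.6] F fix [-1.2, 3.5]
level turn deg ry -0.00 rz 0.01 rx to rod(99.5) -14.45, to fixture(85.2) -0.15
t 24.82 pos [ 0.469  -0.1238  0.2592] yang 85.05 tilt [-0.0003 -0.0003] F [-1.3  3.6  2.4] op 0.0006
fixture xyz of TCP mm [-63.4 -15.4 259.2] F fix [-1.6, 3.5]
level turn deg ry -0.02 rz 0.02 rx to rod(99.5) -14.45, to fixture(85.2) -0.15
```

```bash
for i in 1 2 3; do python3 -m inch '[0.002,-0.0008,0,0,0,0,0]' >/dev/null; python3 st.py|head -2;done
```

```text
t 24.95 pos [ 0.4691 -0.1247  0.2571] yang 85.06 tilt [-0.     -0.0003] F [-0.6  2.7  3. ] op 0.0005
fixture xyz of TCP mm [-63.3 -16.2 257.1] F fix [-0.9, 2.7]
t 25.07 pos [ 0.4691 -0.1255  0.2551] yang 85.07 tilt [ 0.0004 -0.0004] F [-1.9  3.5  3.9] op 0.0001
fixture xyz of TCP mm [-63.2 -17.  255.1] F fix [-2.2, 3.4]
t 25.2 pos [ 0.4692 -0.1263  0.2532] yang 85.08 tilt [ 0.0008 -0.0004] F [-0.9  3.8  3.5] op 0.0004
fixture xyz of TCP mm [-63.  -17.8 253.2] F fix [-1.2, 3.7]
```

```bash
for i in 1 2 3 4; do python3 -m inch '[0.001,0,0,0,0,0,0]' >/dev/null; python3 st.py|head -2;done
```

```text
t 25.32 pos [ 0.4693 -0.1264  0.2521] yang 85.08 tilt [ 0.0009 -0.0005] F [-0.9  2.2  3.6] op 0.0001
fixture xyz of TCP mm [-63.  -17.9 252.1] F fix [-1.1, 2.2]
t 25.45 pos [ 0.4692 -0.1265  0.2511] yang 85.08 tilt [ 0.0008 -0.0007] F [-1.9  1.3  3.2] op 0.0002
fixture xyz of TCP mm [-63.  -18.  251.1] F fix [-2.0, 1.1]
t 25.57 pos [ 0.4693 -0.1265  0.2502] yang 85.09 tilt [ 0.0008 -0.0009] F [-2.7  2.5  9.9] op 0.0003
fixture xyz of TCP mm [-62.9 -18.1 250.2] F fix [-2.9, 2.3]
t 25.7 pos [ 0.4693 -0.1265  0.2498] yang 85.11 tilt [ 0.001  -0.0011] F [-4.8  4.3 15.8] op 0.0004
fixture xyz of TCP mm [-62.9 -18.1 249.8] F fix [-5.1, 3.9]
```

```bash
for i in 1 2 3 4; do python3 -m inch '[0.0004,0,0,0,0,0,0]' >/dev/null; python3 st.py|head -1;done; python3 pic.py 10
```

```text
t 25.82 pos [ 0.4693 -0.1265  0.25  ] yang 85.12 tilt [ 0.001  -0.0012] F [-3.8  4.3  9.1] op 0.0007
t 25.95 pos [ 0.4692 -0.1265  0.25  ] yang 85.13 tilt [ 0.0012 -0.0013] F [-2.7  2.9  7. ] op 0.0004
t 26.07 pos [ 0.4692 -0.1265  0.25  ] yang 85.14 tilt [ 0.0014 -0.0014] F [-1.6  3.2  8.2] op 0.0002
t 26.2 pos [ 0.4692 -0.1264  0.25  ] yang 85.15 tilt [ 0.0015 -0.0015] F [-2.3  3.1  8.8] op 0.0002
```

View pics/s10.png

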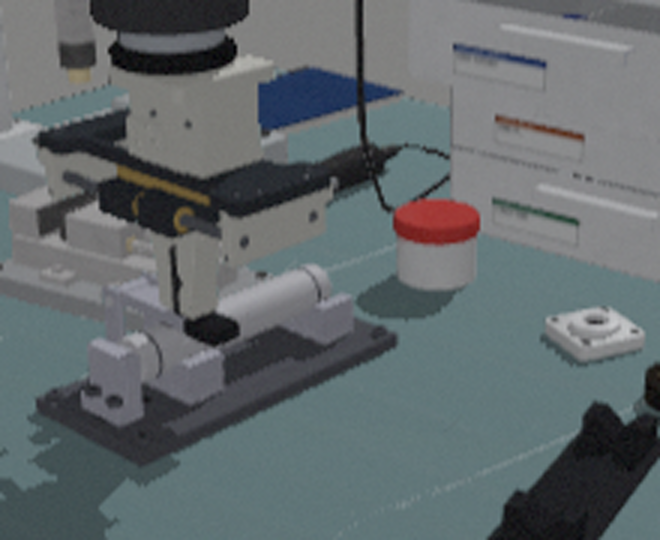

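View pics/t10.png

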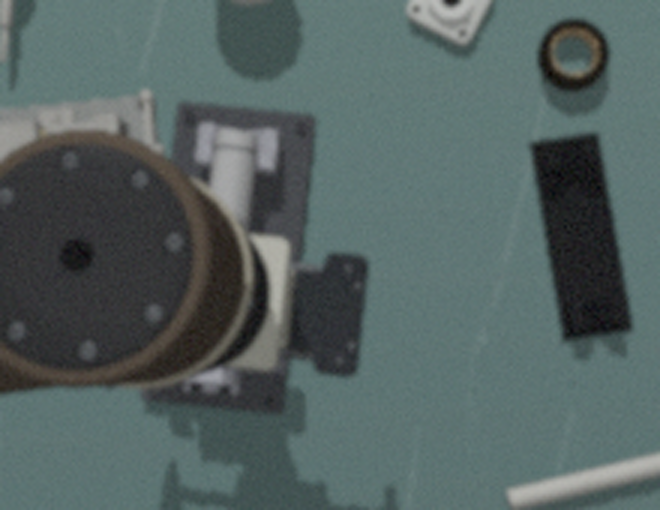

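```bash
python3 -m inch '[-0.004,0,0,0,0,0,0,-0.004,-0.006,0,0,0,0,0,0,-0.006,0.0005,0,0,0.1,0,0.002,0,0,0,0,0,0,0.002,0,0,0,0,0,0]' >/dev/null; python3 st.py; python3 -m inch '[0.0015,0,0,0,0,0,0]' >/dev/null; python3 st.py|head -2
```

```text
t 26.93 pos [ 0.4682 -0.1399  0.2537] yang 85.11 tilt [ 0.0009 -0.    ] F [ 0.2  0.1 -0.5] op 0.0006
fixture xyz of TCP mm [-62.8 -31.5 253.7] F fix [0.2, 0.1]
level turn deg ry 0.05 rz -0.00 rx to rod(99.5) -14.39, to fixture(85.2) -0.09
t 27.05 pos [ 0.4681 -0.14    0.2519] yang 85.11 tilt [ 0.0005 -0.0001] F [0.1 0.2 0.4] op 0.0005
fixture xyz of TCP mm [-62.9 -31.5 251.9] F fix [0.1, 0.2]
```

```bash
for i in 1 2 3 4; do python3 -m inch '[0.0006,0,0,0,0,0,0]' >/dev/null; python3 st.py|head -1;done
```

```text
t 27.18 pos [ 0.4681 -0.1399  0.251 ] yang 85.11 tilt [ 0.0001 -0.0001] F [-0.2  0.1 -0.1] op 0.0003
t 27.3 pos [ 0.4682 -0.1398  0.2505] yang 85.12 tilt [-0.     -0.0002] F [-2.3  1.9  8.7] op 0.0004
t 27.43 pos [ 0.4682 -0.1398  0.2504] yang 85.15 tilt [-0.0001 -0.0005] F [-4.5  1.9 11.1] op 0.0006
t 27.55 pos [ 0.4682 -0.1397  0.2504] yang 85.17 tilt [ 0.     -0.0007] F [-3.4  1.2  8. ] op 0.0001
```

```bash
for i in 1 2 3 4; do python3 -m inch '[0.0008,0,0,0,0,0,0]' >/dev/null; python3 st.py|head -1;done; python3 -m inch '[-0.006,0,0,0,0,0,0,-0.02,0,0,0,0,0,0,-0.04,0,0,0,0,0,0,-0.05,0,0,0,0,0,0,-0.03,0.02,0.03,0,0,0,0,0,0.04,0.04,0,0,0,0,0,0.04,0.04,0,0,0,0,0,0.04,0.04,0,0,0,0,0,0,0,0,0,0,0]' ;python3 pic.py 11
```

```text
t 27.68 pos [ 0.4682 -0.1397  0.2504] yang 85.21 tilt [ 0.0003 -0.001 ] F [-3.7  1.9 11.4] op 0.0003
t 27.8 pos [ 0.4681 -0.1396  0.2504] yang 85.23 tilt [ 0.0004 -0.0012] F [-3.5  1.9 10.5] op 0.0004
t 27.93 pos [ 0.4681 -0.1396  0.2504] yang 85.26 tilt [ 0.0007 -0.0015] F [-3.3  1.6  9.9] op 0.0001
t 28.05 pos [ 0.468  -0.1396  0.2504] yang 85.29 tilt [ 0.0009 -0.0017] F [-3.8  0.9  9.9] op 0.0005
clock: 29.18
tool_pos: [0.6328, -0.0082, 0.4045]
orientation: [-3.5, 89.7, -8.3]
force: [-0.2, -0.7, -1.2]
opening: 0.0003
```

View pics/s11.png

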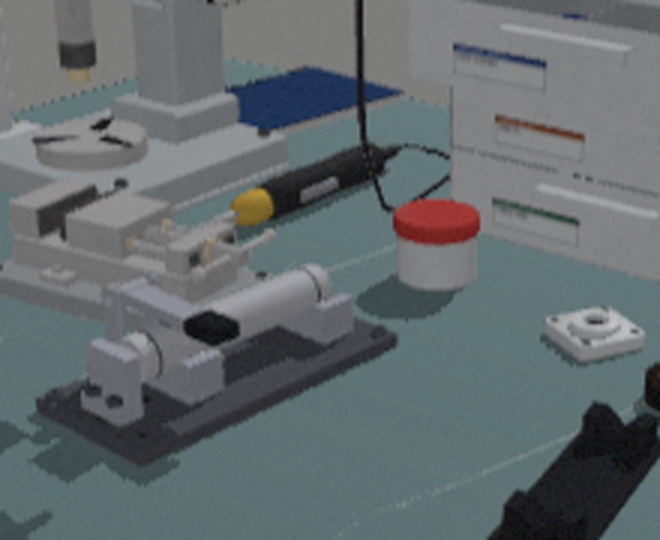

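View pics/t11.png

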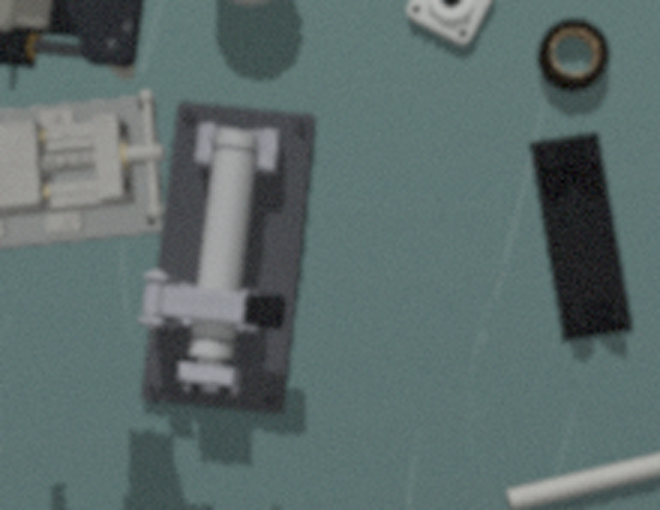

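```bash
python3 - <<'E'
from h import *
o0=np.array([.5335,-.1138,0]);fa=np.radians(-4.8);fx=np.array([np.cos(fa),np.sin(fa),0]);fy=np.array([-fx[1],fx[0],0])
for n in("top7","top8","top11","scene7","scene11"):
    s=load(n);P=cloud(s)-o0;X=P@fx;Y=P@fy;Z=P[...,2]
    m=(abs(Y)<.012)&(Z>.05)&(Z<.062);print(n,"rod x max",np.sort(X[m&(X<.12)])[-8:].round(4))
    if n.endswith("11"):
        m=(abs(X+.062)<.009)&(Y<.03)&(Y>-.052)&(Z>.06)&(Z<.09);q=np.polyfit(Y[m],Z[m],1);print("strap slope",-q[0],"z at pin",np.polyval(q,.042),m.sum())
# sub-pixel shift of rod far-end patch between frames
for c,(a,b,u,v) in dict(top=(165,200,240,275),scene=(180,215,270,300)).items():
    f=lambda k:cv2.cvtColor(load(c+k)["color"],cv2.COLOR_RGB2GRAY)[a:b,u:v].astype(np.float32)
    print(c,cv2.phaseCorrelate(f("7"),f("11")),cv2.phaseCorrelate(f("6"),f("11")))
for c in("top","scene"):
    d=np.abs(load(c+"0")["color"].astype(int)-load(c+"11")["color"]).max(2)
    print(c,(d[130:300,290:420]>60).sum())
crop("top11","pics/c11.png",225,160,295,275,5)
E
```

```text
top7 rod x max [0.0694 0.0695 0.0696 0.0697 0.0699 0.0699 0.07   0.0702]
top8 rod x max [0.0694 0.0696 0.0697 0.0698 0.0702 0.0702 0.0703 0.0705]
top11 rod x max [0.0695 0.0696 0.0696 0.0699 0.0699 0.07   0.0703 0.0709]
strap slope 0.021814856154382296 z at pin 0.07000479382122829 311
scene7 rod x max [0.0683 0.0687 0.0689 0.069  0.0694 0.0697 0.0706 0.0715]
scene11 rod x max [0.0666 0.067  0.0684 0.0692 0.0701 0.0705 0.0712 0.0714]
strap slope -0.004414617783050822 z at pin 0.07111719340670727 210
top ((0.035552474664719114, -0.024250455201016763), 1.042031823117056) ((0.027990405373877536, -0.06930061783017294), 1.0753712168446294)
scene ((-0.0383193565256601, -0.04650702525066919), 1.0191725457156147) ((0.014105475281199986, 0.01803923330431445), 1.0107417539313988)
top 938
scene 4806
```

View pics/c11.png

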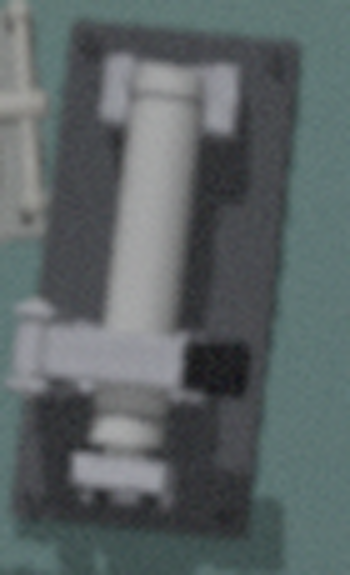

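```bash
python3 -m inch '[0,0,0,0,0,0,0,0,0,0,0,0,0,0]'; python3 -c "
from plant import ctrl
print(ctrl.close_job())"
```

```text
clock: 29.52
tool_pos: [0.6294, -0.0113, 0.4057]
orientation: [-1.5, 89.7, -6.4]
force: [0.3, 0.5, -0.0]
opening: 0.0005
the job is handed in; nothing more can be done
None
```

I laid the rod in both V-blocks, slid it along the groove until it butted against the stop, swung the strap over and clamped it, then backed off. I handed the job in after about 30 s of the 72 s; the hand-in gives no verdict.

- **Sliding and butting:** sliding took about 2 N. Against the stop, the wrist read about 12–15 N for the last 0.4 s.
- **Clamping:** the final press on the grip was 10–11 N straight down. An earlier press nearer the hinge briefly read 15.8 N. I estimate about 22 N on the pad for that one, below the 60 N limit, but pad force was not measured directly.
- **Last checks:** both cameras put the strap level (slopes +0.02 and -0.004). The rod's far end did not move measurably between the butting and the hand-in, and the top view shows its near end at the stop. The last wrist reading was close to zero, with the gripper clear of everything.
- **Not fully clean:** when I opened the fingers after laying the rod, one pressed briefly with about 17 N on something on the fixture's +y side, probably the grey device there. I closed them at once and the reading went to zero. I did not check the device's or the bystanders' positions with measurements; the end cap, tape roll and thin rod look unmoved in the images.

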